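Capacitors in order of size on the test strip

ROBOT

A 7-joint arm with a two-finger parallel gripper is mounted at the origin on the work surface. World frame = base frame: x ahead of the robot, y to its left, z up, the work surface at z = 0. Lengths are in m, angles in rad, forces in N, time in s.
With the tool pointing down it reaches from about 0.425 to 0.875 m from the base axis. Payload 4.7 kg.
Tool frame: the origin (TCP) lies midway between the tips of the shut fingers; the grasp point (between the pads) lies 19 mm behind it; x points along the fingers, y is the direction in which the jaws open and shut, and the axes are right-handed (so a half turn about x gives the same grasp; the last joint's range is limited). The gripper opens to 87 mm and grips with 3 to 60 N. Pads are 19 mm wide; open, the fingers measure 117 mm over their backs; the gripper's body (75 mm by 190 mm) begins 51 mm behind the grasp point.
Start: joints at [-1.132, 0.321, -0.07, 1.45, 0.023, 1.371, -0.057], TCP at [0.268, 0.592, 0.223] pointing down, gripper open.
Joint ranges: [-2.86, 2.86], [-0.3, 2.09], [-1.38, 1.24], [0.06, 2.45], [-1.56, 4.7], [0.09, 2.05], [-2.69, 2.69]. Speed limits (rad/s): [2.57, 2.57, 3.14, 3.14, 3.14, 3.14, 3.14].

INTERFACE

Orientations are given as a rotation vector (axis times angle).
In Python, from bench import ctrl gives the robot as it stands. The module is installed in compiled form; this text tells all that it offers.
- The arm moves only by the tool servo_tool, never from a script. Its arguments are lists of equal length, an entry for each row: "dp": the shift along the tool's x, y, z in units of 25 mm (1.0 is 25 mm), a list of three; "yaw": the turn about the tool's x in units of 6 degrees (1.0 is 6 degrees). A call has exactly 5 rows; each row shifts and turns the commanded pose from where the row before left it, along the tool's axes as they then stand; what a row does not reach is not made up. A row lasts 1/10 s, in which the tool goes at most 50 mm and 8.59 degrees, less where a joint would pass 70% of its speed; a pose out of reach is approached as far as the arm can. A call is refused whole if a number of a shift passes 1 or a number of a turn 1, either way. A call with a gripper value outside its range is refused whole. "fingers" is the opening, from 0 (shut) to 1 (fully open), set as the call begins (left out, the last holds). The fingers move at their own pace and stop on an object; "grip_force" is the grip in N (left out, the last holds). Time passes only in rows, so rows that do not move let the fingers close, or fill a call up. It gives the time, the measured TCP pose, the force and the opening at its end, in the units of the state.
- ctrl.get_state(): the state, without advancing time (a new reading comes with each control period).
- ctrl.get_image(name): name is "scene" or "top" or "wrist"; returns (picture, depth): 420x560x3 uint8, red, green, blue; 420x560 float32, m along the optical axis (not along the pixel's ray), 0 where there is no reading.
- ctrl.camera_info(name): a dict with "fx", "fy", "cx", "cy" (pixels), "extrinsics" (4x4, takes a point from world to camera coordinates); the wrist camera has in their place "hand_eye" (4x4, takes a point from camera to tool coordinates, whose origin is the TCP and whose axes are the tool frame's). Camera axes: x right, y down, z forward; pixel columns grow to the right and rows downward; lengths in m; the calibration is good to about 2 mm. A picture is of the moment at which its call begins: read the wrist's pose just before it. camera_info takes no time and is no camera call.
- ctrl.close_job(): hands the job in, once; it reports no verdict.
Trained networks look in the newest picture that a camera, given by its name, has taken for a name from the list of things; names that differ only in an ending like _2 or _b are one class to them, and where a whole thing is asked for, a point or a joint stands for the part that bears it (a point fixed in the world has none). Each returns a list of dicts, best first, with "score" (0 to 1); they miss things now and then, are a little off and sometimes report something else, mostly with a low value. They report only what shows in the picture. A call takes as long as a camera call. They do not tell look-alikes from the thing itself.
- ctrl.search_frame(camera, label): "extent" ([left, top, right, bottom] in pixels, round what is visible of it).
- ctrl.cut_out(camera, label): "region" (420x560 bool, what is visible of it) and "extent" ([left, top, right, bottom] in pixels, round what is visible of it).
The state is a dict: "time": time; "joint_positions": joint angles; "qd": joint speeds; "joint_torque": joint torques, N m; "position": TCP position; "tool_rot": TCP orientation; "ft_force": force on the tool from outside, world axes, zero at the start; "torque": the same for the moment, N m; "grip_width": opening from 0.0 (shut) to 1.0 (fully open).
Only numpy, scipy, OpenCV 4.12 (cv2) and the standard library are available. Lean on these libraries where they do the work, as an engineer would, in place of code of your own. Each camera call takes 0.05 s, during which the arm holds its last target.

TASK

Line up the four loose can capacitors on the test strip in order of size, together with the grey one already standing on the middle pad: the largest on the pad next to the red post, then steadily smaller, the smallest on the pad farthest from the red post, each upright and centred on a pad of its own. Leave the grey one where it stands, set the others down rather than letting them drop, and knock none of them over.

Things in the scene. Friction and masses are not known exactly. Their poses are not given: they have to be found in the camera images.
- cap_blue: the largest can capacitor, an upright blue cylinder 50 mm in diameter and 95 mm tall, about 260 g; loose; origin at the centre of its underside, z up its axis (yaw means nothing: it is round). Two flat brass terminals on its black top stand up 2.5 mm more and can be ignored.
- cap_black: the second largest can capacitor, an upright black cylinder 44 mm in diameter and 80 mm tall, about 170 g; loose; origin at the centre of its underside, z up its axis (yaw means nothing: it is round). Two flat brass terminals on its top, as on the blue one.
- cap_green: the second smallest can capacitor, an upright green cylinder 32 mm in diameter and 52 mm tall, about 60 g; loose; origin at the centre of its underside, z up its axis (yaw means nothing: it is round). Bare aluminium top.
- cap_brown: the smallest can capacitor, an upright orange-brown cylinder 26 mm in diameter and 40 mm tall, about 32 g; loose; origin at the centre of its underside, z up its axis (yaw means nothing: it is round). Bare aluminium top.
- cap_grey: the middle size of the five can capacitors, a mid-grey cylinder 38 mm in diameter and 66 mm tall, about 110 g, already standing loose on the middle pad of the strip, halfway between pad_b and pad_c; it is to stay there; origin at the centre of its underside
- pad_a: fixed white round pad, 54 mm in diameter, 4 mm thick, small black ring at its centre, end of the straight row pad_a, pad_b, middle pad (grey capacitor), pad_c, pad_d on a grey strip, 58 mm between centres; origin at the centre of its underside, 10 mm above the table; its top is 14 mm above the table; y axis along the row towards pad_a
- pad_b: fixed white round pad, 54 mm in diameter, 4 mm thick, small black ring at its centre, second in the row, between pad_a and the middle pad; origin at the centre of its underside, 10 mm above the table; its top is 14 mm above the table; y axis along the row towards pad_a
- pad_c: fixed white round pad, 54 mm in diameter, 4 mm thick, small black ring at its centre, fourth in the row, between the middle pad and pad_d; origin at the centre of its underside, 10 mm above the table; its top is 14 mm above the table; y axis along the row towards pad_a
- pad_d: fixed white round pad, 54 mm in diameter, 4 mm thick, small black ring at its centre, the end pad at the other end of the row from pad_a; origin at the centre of its underside, 10 mm above the table; its top is 14 mm above the table; y axis along the row towards pad_a
- red_post: red terminal post fixed at one end of the strip (varies), in line with the row, 47 mm beyond the centre of the end pad there (pad_a or pad_d): foot 34 mm across the row, 18 mm along it, knob 16 mm in diameter, 32 mm high in all; origin at the centre of its underside, 10 mm above the table. A black post like it stands at the other end.
Not all that is in view belongs to the job. What is shaped like the cap_blue but orange is not meant.

How it is judged:
By the outcome, as a careful person would: the job done as asked, in the order asked, and still so for the second after the job is handed in, with the robot touching nothing.
It also fails if it takes over 96 s, if anything falls off the work surface, if the arm or the gripper's body presses on something with over 40 N, if the wrist force passes 120 N, or if a joint passes its speed limit or range.

## Working session

There is one attempt and no reset: what is moved stays moved. The work goes in short steps, Python scripts to look and compute and a tool call to move; the robot and the scene stay as the last step left them, time stands still between calls to the robot, and variables do not carry over. Pictures are saved under pics/ and viewed, and the job is handed in when it is done.

Besides the shell and the picture viewer there is one more tool, called after "Emit:" as name(argument=value, ...), one argument or row to a line, values as JSON. servo_tool: Moves the arm, as the interface text tells. Its arguments: {"type":"object","properties":{"dp":{"type":"array","items":{"type":"array","items":{"type":"number"}}},"yaw":{"type":"array","items":{"type":"number"}},"fingers":{"type":"number"},"grip_force":{"type":"number"}},"required":["dp","yaw"]}

```bash
mkdir -p pics; cat > h.py <<'E'
import numpy as np,cv2
from bench import ctrl
from scipy.spatial.transform import Rotation as R
def cloud(name,d,info,st=None):
    v,u=np.mgrid[0:420,0:560]
    p=np.stack([(u-info['cx'])/info['fx']*d,(v-info['cy'])/info['fy']*d,d],-1)
    if name=='wrist':
        H=np.array(info['hand_eye']);p=p@H[:3,:3].T+H[:3,3]
        return p@R.from_rotvec(st['tool_rot']).as_matrix().T+np.array(st['position'])
    E=np.linalg.inv(np.array(info['extrinsics']));return p@E[:3,:3].T+E[:3,3]
def grab(name,fn=None):
    st=ctrl.get_state();im,d=ctrl.get_image(name)
    if fn: cv2.imwrite('pics/'+fn,im[:,:,::-1])
    return im,d,cloud(name,d,ctrl.camera_info(name),st)
E
python3 - <<'E'
from h import *
s=ctrl.get_state();print(s['time'],s['position'],R.from_rotvec(s['tool_rot']).as_matrix().round(3),s['grip_width'])
for n in ['scene','top']:
    im,d,P=grab(n,n+'0.png');np.save(n+'0.npy',P)
    for l in ['cap_blue','cap_black','cap_green','cap_brown','cap_grey','pad_a','red_post']:
        for r in ctrl.cut_out(n,l)[:5]:
            m=r['region']&(d>0)
            if m.sum()<5: continue
            q=P[m];z=np.percentile(q[:,2],95);t=q[q[:,2]>z-.006]
            print(n,l,round(r['score'],2),np.round(r['extent']),'ztop',z.round(3),'c',((t.min(0)+t.max(0))/2).round(3),'sz',(t.max(0)-t.min(0)).round(3),im[m].mean(0).round())
print(ctrl.get_state()['time'])
E
```

```text
0.0 [0.26769994 0.59167587 0.22143841] [[-0.001  0.412  0.911]
 [-0.002  0.911 -0.412]
 [-1.    -0.002  0.   ]] 1.0017765869888366
scene cap_blue 0.96 [271. 149. 290. 183.] ztop 0.096 c [ 0.45  -0.28   0.095] sz [0.045 0.046 0.009] [33. 49. 94.]
scene cap_blue 0.56 [258. 130. 276. 169.] ztop 0.096 c [ 0.442 -0.351  0.095] sz [0.056 0.124 0.01 ] [129.  74.  35.]
scene cap_blue 0.16 [410. 267. 441. 307.] ztop 0.081 c [0.444 0.281 0.08 ] sz [0.042 0.043 0.009] [42. 36. 28.]
scene cap_black 0.7 [411. 265. 440. 307.] ztop 0.081 c [0.446 0.281 0.08 ] sz [0.039 0.043 0.009] [39. 34. 27.]
scene cap_green 0.54 [358. 232. 376. 259.] ztop 0.053 c [0.446 0.105 0.051] sz [0.03  0.028 0.008] [67. 99. 65.]
scene cap_brown 0.49 [312. 198. 323. 221.] ztop 0.041 c [ 0.456 -0.078  0.04 ] sz [0.024 0.022 0.008] [134.  92.  67.]
scene cap_grey 0.81 [285. 232. 302. 263.] ztop 0.082 c [0.604 0.04  0.081] sz [0.035 0.036 0.01 ] [98. 92. 82.]
scene pad_a 0.8 [263. 239. 282. 254.] ztop 0.017 c [ 0.615 -0.019  0.015] sz [0.05  0.055 0.007] [176. 170. 158.]
scene pad_a 0.7 [298. 259. 322. 278.] ztop 0.016 c [0.
[... 827 characters left out ...]
1 0.007] [149. 124. 105.]
top cap_grey 0.59 [218. 171. 237. 191.] ztop 0.084 c [0.602 0.04  0.082] sz [0.034 0.036 0.009] [74. 64. 51.]
top pad_a 0.96 [170. 177. 192. 201.] ztop 0.017 c [0.584 0.155 0.015] sz [0.048 0.05  0.008] [152. 149. 133.]
top pad_a 0.74 [246. 170. 267. 192.] ztop 0.017 c [ 0.611 -0.019  0.016] sz [0.053 0.052 0.01 ] [150. 149. 134.]
top pad_a 0.73 [266. 166. 289. 189.] ztop 0.017 c [ 0.619 -0.075  0.016] sz [0.051 0.05  0.009] [154. 154. 138.]
top pad_a 0.59 [195. 176. 218. 196.] ztop 0.017 c [0.595 0.097 0.015] sz [0.051 0.053 0.009] [152. 150. 135.]
top red_post 0.69 [292. 168. 301. 182.] ztop 0.04 c [ 0.626 -0.12   0.039] sz [0.015 0.014 0.009] [134.  53.  42.]
0.8
```

View pics/scene0.png

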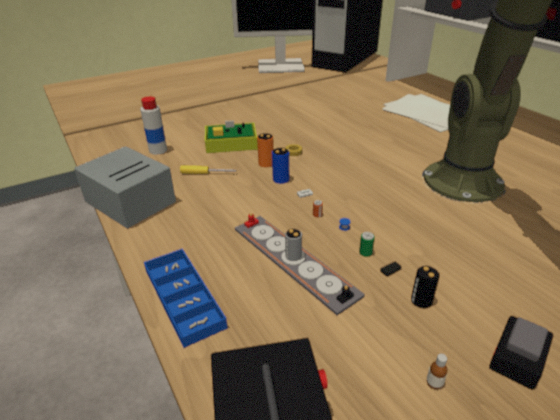

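View pics/top0.png

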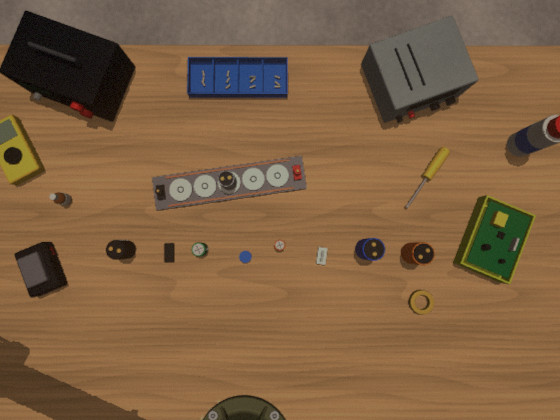

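The red post is at the right end in the top view (px 297,172), so in world coordinates it is at y≈-0.12. Pads run from there: blue, black, grey, green, brown. The orange can (top px 418,253) is the look-alike. All cans stand near x≈0.45. I'll grip across the row with the jaws, at world yaw 8.5°.

```bash
cat >> h.py <<'E'
def plan(target,yawdeg=8.5,calls=None,maxu=1.0):
    """rows of dp/yaw to reach target TCP from the current measured pose"""
    s=ctrl.get_state();M=R.from_rotvec(s['tool_rot']).as_matrix();p=np.array(s['position'])
    yw=np.degrees(np.arctan2(M[1,1],M[0,1]));turn=(yw-yawdeg)/6
    D=np.array(target)-p
    n=calls*5 if calls else 5
    while True:
        rows=[];yaws=[];y=yw;ok=True
        t=turn/n
        for i in range(n):
            a=np.radians(y);Y=np.array([np.cos(a),np.sin(a),0]);Z=np.array([np.sin(a),-np.cos(a),0])
            d=D/n/.025;r=[-d[2],d@Y,d@Z];rows.append([round(float(x),2) for x in r]);yaws.append(round(float(t),2));y-=t*6
            if max(map(abs,r))>maxu: ok=False
        if abs(t)>1: ok=False
        if ok or calls: break
        n+=5
    print('t',round(s['time'],2),'pos',p.round(4),'yaw',yw.round(2),'tilt',M[:,0].round(3),'F',np.round(s['ft_force'],1),'w',round(s['grip_width'],3))
    for i in range(0,n,5): print(rows[i:i+5],yaws[i:i+5])
E
python3 - <<'E'
from h import *
plan([.445,.281,.223])
E
```

```text
t 0.8 pos [0.2679 0.5922 0.2226] yaw 65.67 tilt [ 0.  0. -1.] F [-1.4 -0.1 -0.4] w 1.003
[[-0.0, -0.56, 0.77], [-0.0, -0.51, 0.81], [-0.0, -0.45, 0.84], [-0.0, -0.4, 0.87], [-0.0, -0.34, 0.89]] [0.64, 0.64, 0.64, 0.64, 0.64]
[[-0.0, -0.28, 0.91], [-0.0, -0.22, 0.93], [-0.0, -0.16, 0.94], [-0.0, -0.09, 0.95], [-0.0, -0.03, 0.95]] [0.64, 0.64, 0.64, 0.64, 0.64]
[[-0.0, 0.03, 0.95], [-0.0, 0.1, 0.95], [-0.0, 0.16, 0.94], [-0.0, 0.22, 0.93], [-0.0, 0.28, 0.91]] [0.64, 0.64, 0.64, 0.64, 0.64]
```

Emit:
servo_tool(
  dp=[
    [0, -0.55, 0.75],
    [0, -0.5, 0.8],
    [0, -0.45, 0.85],
    [0, -0.4, 0.85],
    [0, -0.35, 0.9],
  ],
  yaw=[0.65, 0.65, 0.65, 0.65, 0.65],
  fingers=1,
)

```text
time: 1.3
position: [0.3264, 0.4881, 0.2227]
tool_rot: [0.601, 1.486, -0.6]
ft_force: [0.6, -0.0, 0.2]
grip_width: 1.0
```

Emit:
servo_tool(
  dp=[
    [0, -0.3, 0.9],
    [0, -0.2, 0.95],
    [0, -0.15, 0.95],
    [0, -0.1, 0.95],
    [0, -0.05, 0.95],
  ],
  yaw=[0.65, 0.65, 0.65, 0.65, 0.65],
)

```text
time: 1.8
position: [0.3844, 0.3823, 0.2226]
tool_rot: [0.864, 1.392, -0.864]
ft_force: [0.1, -0.8, -0.3]
grip_width: 0.998
```

Emit:
servo_tool(
  dp=[
    [0, 0.05, 0.95],
    [0, 0.1, 0.95],
    [0, 0.15, 0.95],
    [0, 0.2, 0.9],
    [0, 0.3, 0.9],
  ],
  yaw=[0.6, 0.6, 0.6, 0.6, 0.6],
)

```text
time: 2.3
position: [0.4422, 0.279, 0.2226]
tool_rot: [1.101, 1.275, -1.101]
ft_force: [0.1, -0.2, 0.3]
grip_width: 0.999
```

```bash
cat >> h.py <<'E'
def circ(pts):
    pts=np.asarray(pts)[:,:2]
    h=cv2.convexHull((pts*1e4).astype(np.float32).reshape(-1,1,2));(c,r)=cv2.minEnclosingCircle(h)
    A=np.c_[2*h[:,0]/1e4,np.ones(len(h))];x=np.linalg.lstsq(A,(h[:,0]**2/1e8).sum(1),rcond=None)[0]
    return np.round([c[0]/1e4,c[1]/1e4,r*2/1e4],4),np.round([x[0],x[1],2*np.sqrt(x[2]+x[0]**2+x[1]**2)],4)
def topfit(P,d,xy,ztop,dia,tol=.006):
    m=(d>0)&(abs(P[...,2]-ztop)<tol)&(np.hypot(P[...,0]-xy[0],P[...,1]-xy[1])<dia/2+.008)
    q=P[m];return m.sum(),(np.round(np.median(q[:,2]),4),)+circ(q) if m.sum()>10 else None
E
python3 - <<'E'
from h import *
plan([.445,.281,.223])
im,d,P=grab('wrist','w1.png')
print(topfit(P,d,(.445,.281),.08,.044))
E
```

```text
t 2.3 pos [0.4422 0.279  0.2226] yaw 8.37 tilt [ 0.  0. -1.] F [ 0.1 -0.2  0.3] w 0.999
[[-0.0, 0.02, -0.01], [-0.0, 0.02, -0.01], [-0.0, 0.02, -0.01], [-0.0, 0.02, -0.01], [-0.0, 0.02, -0.01]] [-0.0, -0.0, -0.0, -0.0, -0.0]
(np.int64(2047), (np.float64(0.0812), array([0.4447, 0.2819, 0.0438]), array([0.4449, 0.2821, 0.0432])))
```

View pics/w1.png

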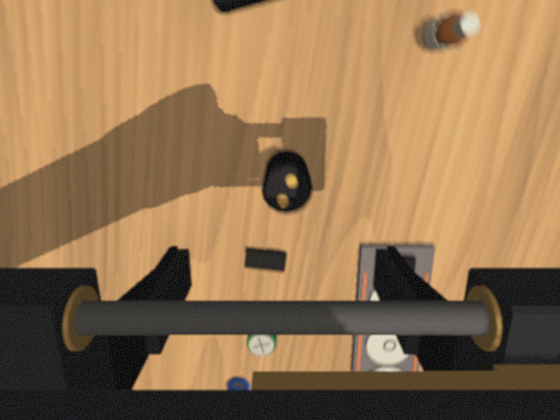

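The wrist view shows the black can at px (287,180), fitted at (0.4448, 0.282) with ø43.5 mm, which agrees with the other cameras. Descending on it.

Emit:
servo_tool(
  dp=[
    [0.75, 0.11, -0.09],
    [0.75, 0, 0],
    [0.75, 0, 0],
    [0.75, 0, 0],
    [0.75, 0, 0],
  ],
  yaw=[0, 0, 0, 0, 0],
)

```text
time: 2.85
position: [0.4442, 0.2828, 0.1281]
tool_rot: [1.099, 1.276, -1.098]
ft_force: [0.1, -0.0, 0.1]
grip_width: 0.999
```

Emit:
servo_tool(
  dp=[
    [0.75, 0, 0],
    [0.75, 0, 0],
    [0.75, 0, 0],
    [0.75, 0, 0],
    [0.55, 0, 0],
  ],
  yaw=[0, 0, 0, 0, 0],
)

```text
time: 3.35
position: [0.4437, 0.2825, 0.0388]
tool_rot: [1.097, 1.276, -1.099]
ft_force: [-0.6, 0.3, 0.2]
grip_width: 1.0
```

Emit:
servo_tool(
  dp=[
    [0, 0, 0],
    [0, 0, 0],
    [0, 0, 0],
    [0, 0, 0],
    [0, 0, 0],
  ],
  yaw=[0, 0, 0, 0, 0],
  fingers=0,
  grip_force=20,
)

```text
time: 3.85
position: [0.4442, 0.2836, 0.0409]
tool_rot: [1.098, 1.277, -1.096]
ft_force: [0.1, 0.1, 0.5]
grip_width: 0.627
```

Emit:
servo_tool(
  dp=[
    [0, 0, 0],
    [0, 0, 0],
    [0, 0, 0],
    [0, 0, 0],
    [0, 0, 0],
  ],
  yaw=[0, 0, 0, 0, 0],
)

```text
time: 4.35
position: [0.4442, 0.2835, 0.0405]
tool_rot: [1.098, 1.277, -1.096]
ft_force: [1.2, 0.1, 2.7]
grip_width: 0.496
```

Grip opening 43 mm, so the can is held. Lifting and checking the hold.

Emit:
servo_tool(
  dp=[
    [-0.5, 0, 0],
    [-0.7, 0, 0],
    [-0.7, 0, 0],
    [-0.7, 0, 0],
    [-0.6, 0, 0],
  ],
  yaw=[0, 0, 0, 0, 0],
)

```text
time: 4.85
position: [0.4433, 0.283, 0.1211]
tool_rot: [1.097, 1.277, -1.098]
ft_force: [0.6, 0.7, -1.6]
grip_width: 0.499
```

```bash
cat >> h.py <<'E'
def held(d,P,h,dia,zt):
    """held can's top centre relative to TCP in tool axes (mm)"""
    s=ctrl.get_state();M=R.from_rotvec(s['tool_rot']).as_matrix();p=np.array(s['position'])
    n,f=topfit(P,d,p[:2],zt,dia)
    if f is None: print('no fit',n);return
    for c in f[1:]: print('held top z',f[0],'dia',c[2],'tool offset mm',((np.r_[c[:2],f[0]]-p)@M*1e3).round(1),'n',n)
E
python3 - <<'E'
from h import *
im,d,P=grab('wrist','w2.png')
s=ctrl.get_state();zt=s['position'][2]-.0405+.08;print(s['position'],zt)
held(d,P,.08,.044,zt)
plan([.47,.05,.115])
E
```

```text
[0.44458311 0.2839415  0.12356496] 0.16306495749656336
held top z 0.1619 dia 0.0577 tool offset mm [-38.3   0.   -4. ] n 5701
held top z 0.1619 dia 0.0501 tool offset mm [-38.3   0.4  -0.5] n 5701
t 4.9 pos [0.4446 0.2839 0.1236] yaw 8.65 tilt [ 0.002  0.002 -1.   ] F [ 1.2 -0.   0.3] w 0.501
[[0.03, -0.04, 0.94], [0.03, -0.04, 0.94], [0.03, -0.04, 0.94], [0.03, -0.04, 0.94], [0.03, -0.04, 0.94]] [0.0, 0.0, 0.0, 0.0, 0.0]
[[0.03, -0.04, 0.94], [0.03, -0.04, 0.94], [0.03, -0.04, 0.94], [0.03, -0.04, 0.94], [0.03, -0.04, 0.94]] [0.0, 0.0, 0.0, 0.0, 0.0]
```

View pics/w2.png

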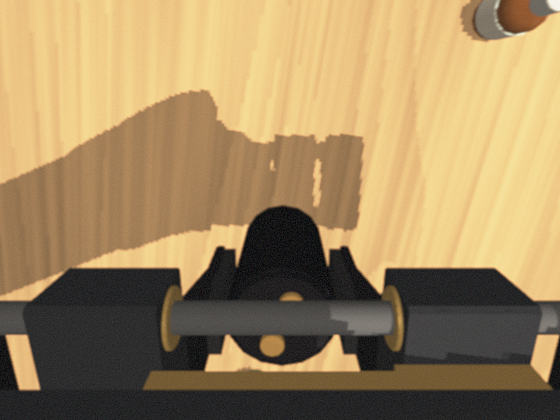

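The black can is upright in the jaws, its top at px (285,325) partly behind the crossbar. I'll measure its offset using the strip between the fingers.

```bash
cat >> h.py <<'E'
def held2(d,P,dia,ztop):
    s=ctrl.get_state();M=R.from_rotvec(s['tool_rot']).as_matrix();p=np.array(s['position'])
    T=(P-p)@M
    m=(d>0)&(abs(P[...,2]-ztop)<.007)&(abs(T[...,1])<dia/2*.7)&(abs(T[...,2])<.05)
    q=T[m];h=[]
    for a in np.arange(-.7,.7,.1)*dia/2:
        k=q[(abs(q[:,1]-a)<.0012)]
        if len(k)<3: continue
        zs=np.percentile(k[:,2],[1,99]);half=np.sqrt(dia**2/4-a*a)
        h.append([a*1e3,zs[0]*1e3,zs[1]*1e3,(zs[0]+half)*1e3,(zs[1]-half)*1e3])
    h=np.array(h);print(h.round(1));print('centre tz from rims',np.median(h[:,3:],axis=0).round(2),'top z',np.median(P[m][:,2]).round(4))
E
python3 - <<'E'
from h import *
im,d,P=grab('wrist')
held2(d,P,.044,.162)
im,d,P=grab('top','t1.png')
s=ctrl.get_state();print(s['position'],topfit(P,d,s['position'][:2],.162,.044))
E
```

```text
[[-15.4 -14.7  17.3   1.    1.6]
 [-13.2 -16.1  18.7   1.5   1.1]
 [-11.  -17.6  19.8   1.5   0.7]
 [ -8.8 -18.9  20.7   1.2   0.6]
 [ -6.6 -19.3  21.8   1.7   0.8]
 [ -4.4 -19.7  20.9   1.9  -0.6]
 [ -2.2 -20.   22.9   1.9   1. ]
 [ -0.  -20.2  23.2   1.8   1.2]
 [  2.2 -19.9  22.2   2.    0.3]
 [  4.4 -19.4  20.7   2.1  -0.9]
 [  6.6 -19.1  21.6   1.9   0.6]
 [  8.8 -18.6  21.4   1.5   1.2]
 [ 11.  -17.2  19.4   1.9   0.3]
 [ 13.2 -15.8  18.    1.8   0.4]]
centre tz from rims [1.82 0.68] top z 0.1643
[0.44392584 0.28347987 0.12091964] (np.int64(125), (np.float64(0.1614), array([0.4452, 0.2765, 0.0484]), array([0.4449, 0.2776, 0.0373])))
```

Emit:
servo_tool(
  dp=[
    [0, 0, 0.8],
    [0, -0.05, 0.95],
    [0, -0.05, 0.95],
    [0, -0.05, 0.95],
    [0, -0.05, 0.95],
  ],
  yaw=[0, 0, 0, 0, 0],
)

```text
time: 5.5
position: [0.455, 0.1674, 0.1187]
tool_rot: [1.095, 1.278, -1.099]
ft_force: [0.4, 0.1, -1.7]
grip_width: 0.5
```

Emit:
servo_tool(
  dp=[
    [0, -0.05, 0.95],
    [0, -0.05, 0.95],
    [0, -0.05, 0.95],
    [0, -0.05, 0.95],
    [0, -0.05, 0.95],
  ],
  yaw=[0, 0, 0, 0, 0],
)

```text
time: 6.0
position: [0.4666, 0.0493, 0.1189]
tool_rot: [1.096, 1.278, -1.099]
ft_force: [-0.1, 0.9, -1.5]
grip_width: 0.502
```

```bash
python3 - <<'E'
from h import *
plan([.6115,-.0163,.1])
E
```

```text
t 6.0 pos [0.4666 0.0493 0.1189] yaw 8.66 tilt [-0.002 -0.001 -1.   ] F [-0.1  0.9 -1.5] w 0.502
[[0.08, 0.53, 0.35], [0.08, 0.53, 0.35], [0.08, 0.53, 0.35], [0.08, 0.53, 0.35], [0.08, 0.53, 0.35]] [0.0, 0.0, 0.0, 0.0, 0.0]
[[0.08, 0.53, 0.35], [0.08, 0.53, 0.35], [0.08, 0.53, 0.35], [0.08, 0.53, 0.35], [0.08, 0.53, 0.35]] [0.0, 0.0, 0.0, 0.0, 0.0]
```

Emit:
servo_tool(
  dp=[
    [0, 0.4, 0.7],
    [0, 0.5, 0.7],
    [0, 0.5, 0.7],
    [0, 0.5, 0.7],
    [0, 0.5, 0.7],
  ],
  yaw=[0, 0, 0, 0, 0],
)

```text
time: 6.5
position: [0.5397, -0.0275, 0.1187]
tool_rot: [1.096, 1.279, -1.099]
ft_force: [-0.4, 0.9, -2.0]
grip_width: 0.504
```

Emit:
servo_tool(
  dp=[
    [0, 0.7, 0],
    [0, 0.7, 0],
    [0, 0.7, 0],
    [0.3, 0.5, 0],
    [0.5, 0.3, 0],
  ],
  yaw=[0, 0, 0, 0, 0],
)

```text
time: 7.0
position: [0.6125, -0.0157, 0.099]
tool_rot: [1.096, 1.277, -1.097]
ft_force: [-0.5, -0.1, -2.5]
grip_width: 0.503
```

```bash
python3 - <<'E'
from h import *
plan([.6115,-.0163,.0555])
im,d,P=grab('wrist','w3.png');im,d,P=grab('top','t3.png');grab('scene','s3.png')
plan([.6115,-.0163,.0555])
cv2.imwrite('pics/t3c.png',cv2.resize(im[130:230,140:320,::-1],None,fx=4,fy=4,interpolation=2))
E
```

```text
t 7.0 pos [ 0.6125 -0.0157  0.099 ] yaw 8.68 tilt [-0. -0. -1.] F [-0.5 -0.1 -2.5] w 0.503
[[0.35, -0.01, 0.0], [0.35, -0.01, 0.0], [0.35, -0.01, 0.0], [0.35, -0.01, 0.0], [0.35, -0.01, 0.0]] [0.01, 0.01, 0.01, 0.01, 0.01]
t 7.15 pos [ 0.6101 -0.0161  0.0977] yaw 8.67 tilt [-0.005 -0.001 -1.   ] F [-1.  -0.1 -3.1] w 0.504
[[0.34, 0.01, 0.0], [0.34, 0.01, 0.0], [0.34, 0.01, 0.0], [0.34, 0.01, 0.0], [0.34, 0.01, 0.0]] [0.01, 0.01, 0.01, 0.01, 0.01]
```

View pics/w3.png

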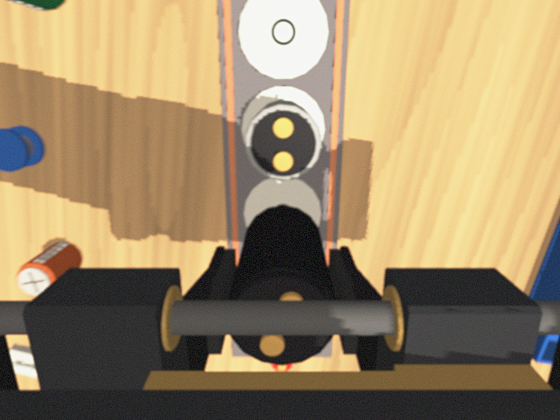

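View pics/s3.png

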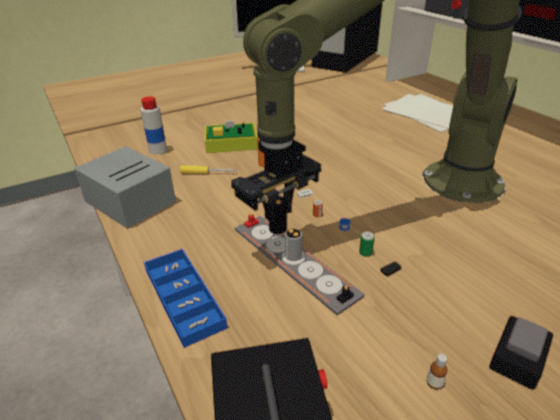

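The wrist view has the strip centred at col ~283, the same as the held can. I'll take the grey can and green pad from this picture to check the row position.

```bash
python3 - <<'E'
from h import *
im,d,P=grab('wrist')
print('grey',topfit(P,d,(.603,.04),.08,.038))
m=(d>0)&(im.min(-1)>140)&(abs(P[...,2]-.014)<.006)
for xy in [(.5943,.097),(.5856,.1543)]:
    k=m&(np.hypot(P[...,0]-xy[0],P[...,1]-xy[1])<.032)
    print(k.sum(),circ(P[k]) if k.sum()>20 else '', np.median(P[k][:,2]) if k.any() else '')
held2(d,P,.044,.138)
plan([.6115,-.0163,.0555])
E
```

```text
grey (np.int64(4711), (np.float64(0.0812), array([0.6041, 0.0402, 0.0381]), array([0.604 , 0.0402, 0.0375])))
7549 (array([0.5943, 0.097 , 0.064 ]), array([0.5943, 0.0969, 0.0636])) 0.015152727615043562
0  
[[-15.4 -15.2  17.    0.5   1.2]
 [-13.2 -16.7  18.2   0.9   0.6]
 [-11.  -18.1  20.    0.9   0.9]
 [ -8.8 -19.1  20.8   1.1   0.6]
 [ -6.6 -19.5  21.1   1.5   0.1]
 [ -4.4 -19.9  20.6   1.6  -1. ]
 [ -2.2 -20.3  21.7   1.6  -0.1]
 [ -0.  -20.5  22.5   1.5   0.5]
 [  2.2 -20.1  20.5   1.8  -1.4]
 [  4.4 -19.6  21.9   1.9   0.4]
 [  6.6 -19.2  21.6   1.8   0.6]
 [  8.8 -18.7  20.3   1.4   0.2]
 [ 11.  -17.3  19.2   1.8   0.1]
 [ 13.2 -15.8  17.7   1.8   0.1]]
centre tz from rims [1.52 0.28] top z 0.1384
t 7.2 pos [ 0.6105 -0.0163  0.0987] yaw 8.65 tilt [-0.003 -0.    -1.   ] F [-0.9  0.6 -1.6] w 0.501
[[0.35, 0.01, 0.0], [0.35, 0.01, 0.0], [0.35, 0.01, 0.0], [0.35, 0.01, 0.0], [0.35, 0.01, 0.0]] [0.0, 0.0, 0.0, 0.0, 0.0]
```

Emit:
servo_tool(
  dp=[
    [0.5, 0.03, 0],
    [0.5, 0, 0],
    [0.4, 0, 0],
    [0.2, 0, 0],
    [0.1, 0, 0],
  ],
  yaw=[0, 0, 0, 0, 0],
)

```text
time: 7.7
position: [0.6121, -0.016, 0.0566]
tool_rot: [1.097, 1.278, -1.098]
ft_force: [0.0, 0.3, -1.1]
grip_width: 0.498
```

Emit:
servo_tool(
  dp=[
    [0.03, 0, 0],
    [0.02, 0, 0],
    [0, 0, 0],
    [0, 0, 0],
    [0, 0, 0],
  ],
  yaw=[0, 0, 0, 0, 0],
)

```text
time: 8.2
position: [0.613, -0.0159, 0.0566]
tool_rot: [1.097, 1.277, -1.097]
ft_force: [-0.5, -0.1, -1.3]
grip_width: 0.497
```

Emit:
servo_tool(
  dp=[
    [0.03, 0, 0],
    [0.03, 0, 0],
    [0, 0, 0],
    [0, 0, 0],
    [0, 0, 0],
  ],
  yaw=[0, 0, 0, 0, 0],
)

```text
time: 8.7
position: [0.6127, -0.0159, 0.0548]
tool_rot: [1.097, 1.277, -1.097]
ft_force: [0.0, -0.2, -1.9]
grip_width: 0.502
```

```bash
python3 - <<'E'
from h import *
for i in range(3): plan([.6115,-.0163,.0555]);ctrl.get_image('top')
E
```

```text
t 8.7 pos [ 0.6127 -0.0159  0.0548] yaw 8.66 tilt [ 0.  0. -1.] F [ 0.  -0.2 -1.9] w 0.502
[[-0.01, -0.01, 0.0], [-0.01, -0.01, 0.0], [-0.01, -0.01, 0.0], [-0.01, -0.01, 0.0], [-0.01, -0.01, 0.0]] [0.01, 0.01, 0.01, 0.01, 0.01]
t 8.75 pos [ 0.6128 -0.0159  0.0549] yaw 8.66 tilt [ 0.  0. -1.] F [ 0.6 -0.2 -2.4] w 0.499
[[-0.01, -0.01, 0.0], [-0.01, -0.01, 0.0], [-0.01, -0.01, 0.0], [-0.01, -0.01, 0.0], [-0.01, -0.01, 0.0]] [0.01, 0.01, 0.01, 0.01, 0.01]
t 8.8 pos [ 0.6128 -0.016   0.0548] yaw 8.66 tilt [ 0.  0. -1.] F [-0.4  0.6 -1.6] w 0.504
[[-0.01, -0.01, 0.0], [-0.01, -0.01, 0.0], [-0.01, -0.01, 0.0], [-0.01, -0.01, 0.0], [-0.01, -0.01, 0.0]] [0.01, 0.01, 0.01, 0.01, 0.01]
```

Emit:
servo_tool(
  dp=[
    [0.03, -0.04, 0],
    [0.02, 0, 0],
    [0, 0, 0],
    [0, 0, 0],
    [0, 0, 0],
  ],
  yaw=[0, 0, 0, 0, 0],
)

```text
time: 9.35
position: [0.6125, -0.016, 0.0545]
tool_rot: [1.098, 1.276, -1.096]
ft_force: [0.2, 1.1, 4.5]
grip_width: 0.5
```

Emit:
servo_tool(
  dp=[
    [0.03, 0, 0],
    [0, 0, 0],
    [0, 0, 0],
    [0, 0, 0],
    [0, 0, 0],
  ],
  yaw=[0, 0, 0, 0, 0],
)

```text
time: 9.85
position: [0.6125, -0.0161, 0.0544]
tool_rot: [1.098, 1.276, -1.096]
ft_force: [-1.3, 0.6, 9.6]
grip_width: 0.501
```

Contact confirmed at the expected height. Releasing and rising.

Emit:
servo_tool(
  dp=[
    [-0.04, 0, 0],
    [0, 0, 0],
    [0, 0, 0],
    [0, 0, 0],
    [0, 0, 0],
  ],
  yaw=[0, 0, 0, 0, 0],
  fingers=0.9,
)

```text
time: 10.35
position: [0.6115, -0.0161, 0.0534]
tool_rot: [1.097, 1.277, -1.098]
ft_force: [0.1, 0.1, -0.4]
grip_width: 0.85
```

Emit:
servo_tool(
  dp=[
    [-0.5, 0, 0],
    [-1, 0, 0],
    [-1, 0, 0],
    [-1, 0, 0],
    [-1, 0, 0],
  ],
  yaw=[0, 0, 0, 0, 0],
)

```text
time: 10.85
position: [0.6119, -0.0163, 0.1684]
tool_rot: [1.098, 1.276, -1.096]
ft_force: [0.2, -0.8, -0.5]
grip_width: 0.9
```

```bash
python3 - <<'E'
from h import *
im,d,P=grab('wrist','w4.png')
for n in ['wrist','top','scene']:
    im,d,P=grab(n,n+'4.png')
    print(n,'black',topfit(P,d,(.6117,-.0176),.095,.044));print(n,'grey',topfit(P,d,(.6035,.04),.081,.038));print(n,'blue',topfit(P,d,(.447,-.282),.097,.05))
plan([.447,-.282,.2])
E
```

```text
wrist black (np.int64(3035), (np.float64(0.0952), array([ 0.6128, -0.0176,  0.044 ]), array([ 0.613 , -0.0175,  0.0434])))
wrist grey (np.int64(2461), (np.float64(0.0812), array([0.6039, 0.0402, 0.0378]), array([0.6039, 0.0402, 0.0373])))
wrist blue (np.int64(0), None)
top black (np.int64(0), None)
top grey (np.int64(0), None)
top blue (np.int64(395), (np.float64(0.0945), array([ 0.4461, -0.2829,  0.0493]), array([ 0.4462, -0.2828,  0.0481])))
scene black (np.int64(189), (np.float64(0.094), array([ 0.6128, -0.0166,  0.044 ]), array([ 0.6131, -0.0172,  0.0422])))
scene grey (np.int64(155), (np.float64(0.08), array([0.6027, 0.0401, 0.0379]), array([0.6032, 0.0404, 0.0358])))
scene blue (np.int64(46), (np.float64(0.0946), array([ 0.4469, -0.2757,  0.0428]), array([ 0.447 , -0.2795,  0.0431])))
t 11.05 pos [ 0.6122 -0.0161  0.1673] yaw 8.66 tilt [ 0.002  0.    -1.   ] F [ 0.5  0.7 -0.8] w 0.903
[[-0.13, -0.81, 0.95], [-0.13, -0.81, 0.95], [-0.13, -0.81, 0.95], [-0.13, -0.81, 0.95], [-0.13, -0.81, 0.95]] [0.0, 0.0, 0.0, 0.0, 0.0]
[[-0.13, -0.81, 0.95], [-0.13, -0.81, 0.95], [-0.13, -0.81, 0.95], [-0.13, -0.81, 0.95], [-0.13, -0.81, 0.95]] [0.0, 0.0, 0.0, 0.0, 0.0]
```

View pics/w4.png

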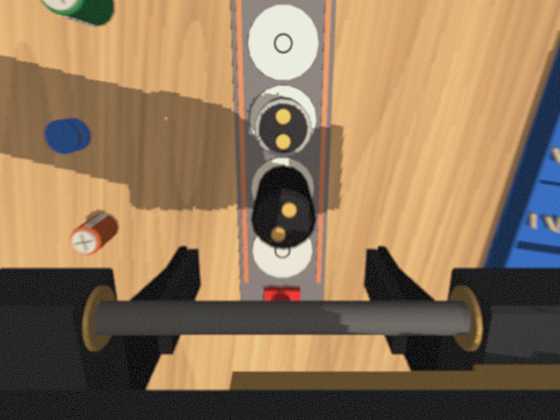

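Black stands at (0.6128,-0.0175), 58.4 mm from grey, on its pad to within about 1 mm. Next is blue.

Emit:
servo_tool(
  dp=[
    [-0.4, -0.8, 0.95],
    [-0.3, -0.8, 0.95],
    [-0.3, -0.8, 0.95],
    [-0.3, -0.8, 0.95],
    [0, -0.8, 0.95],
  ],
  yaw=[0, 0, 0, 0, 0],
  fingers=1,
)

```text
time: 11.55
position: [0.5298, -0.1495, 0.1986]
tool_rot: [1.097, 1.277, -1.097]
ft_force: [0.7, -0.2, -0.1]
grip_width: 0.997
```

Emit:
servo_tool(
  dp=[
    [0, -0.8, 0.95],
    [0, -0.8, 0.95],
    [0, -0.8, 0.95],
    [0, -0.8, 0.95],
    [0, -0.8, 0.95],
  ],
  yaw=[0, 0, 0, 0, 0],
)

```text
time: 12.05
position: [0.4483, -0.2815, 0.1976]
tool_rot: [1.097, 1.279, -1.098]
ft_force: [0.8, -0.3, -0.3]
grip_width: 0.999
```

```bash
python3 - <<'E'
from h import *
im,d,P=grab('wrist','w5.png')
print('blue',topfit(P,d,(.447,-.282),.095,.05))
plan([.447,-.282,.046])
E
```

```text
blue (np.int64(3364), (np.float64(0.0962), array([ 0.4468, -0.2834,  0.0498]), array([ 0.4468, -0.2833,  0.0493])))
t 12.1 pos [ 0.4444 -0.2874  0.1979] yaw 8.25 tilt [-0.003 -0.002 -1.   ] F [-3.6 -3.3  0.3] w 1.002
[[0.61, 0.01, -0.02], [0.61, 0.01, -0.02], [0.61, 0.01, -0.02], [0.61, 0.01, -0.02], [0.61, 0.01, -0.02]] [-0.0, -0.0, -0.0, -0.0, -0.0]
[[0.61, 0.01, -0.02], [0.61, 0.01, -0.02], [0.61, 0.01, -0.02], [0.61, 0.01, -0.02], [0.61, 0.01, -0.02]] [-0.0, -0.0, -0.0, -0.0, -0.0]
```

View pics/w5.png

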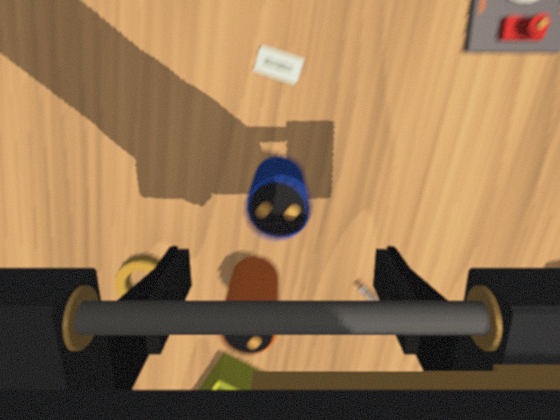

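Blue is at px (280,200), and the orange one behind it at (252,305). The arm was still settling, so I'll measure again.

```bash
python3 - <<'E'
from h import *
for i in range(2):
    im,d,P=grab('wrist')
    print('blue',topfit(P,d,(.447,-.282),.095,.05))
plan([.447,-.282,.046])
E
```

```text
blue (np.int64(3406), (np.float64(0.0962), array([ 0.4466, -0.2835,  0.0499]), array([ 0.4467, -0.2833,  0.0494])))
blue (np.int64(3390), (np.float64(0.0962), array([ 0.4468, -0.2834,  0.0499]), array([ 0.4468, -0.2833,  0.0494])))
t 12.2 pos [ 0.4477 -0.2828  0.1979] yaw 8.38 tilt [-0.002  0.    -1.   ] F [-0.3  0.9 -0.2] w 0.997
[[0.61, -0.0, -0.0], [0.61, -0.0, -0.0], [0.61, -0.0, -0.0], [0.61, -0.0, -0.0], [0.61, -0.0, -0.0]] [-0.0, -0.0, -0.0, -0.0, -0.0]
[[0.61, -0.0, -0.0], [0.61, -0.0, -0.0], [0.61, -0.0, -0.0], [0.61, -0.0, -0.0], [0.61, -0.0, -0.0]] [-0.0, -0.0, -0.0, -0.0, -0.0]
```

Centred above blue. Going down 152 mm and gripping.

Emit:
servo_tool(
  dp=[
    [0.6, -0.03, 0.02],
    [0.7, 0, 0],
    [0.7, 0, 0],
    [0.7, 0, 0],
    [0.7, 0, 0],
  ],
  yaw=[0, 0, 0, 0, 0],
)

```text
time: 12.7
position: [0.4492, -0.2795, 0.1113]
tool_rot: [1.095, 1.28, -1.096]
ft_force: [0.1, 0.2, -0.3]
grip_width: 1.001
```

Emit:
servo_tool(
  dp=[
    [0.7, 0, 0],
    [0.7, 0, 0],
    [0.6, 0, 0],
    [0.4, 0, 0],
    [0.2, 0, 0],
  ],
  yaw=[0, 0, 0, 0, 0],
)

```text
time: 13.2
position: [0.4487, -0.2807, 0.0473]
tool_rot: [1.096, 1.279, -1.097]
ft_force: [0.4, -0.0, 0.1]
grip_width: 1.0
```

Emit:
servo_tool(
  dp=[
    [0, 0, 0],
    [0, 0, 0],
    [0, 0, 0],
    [0, 0, 0],
    [0, 0, 0],
  ],
  yaw=[0, 0, 0, 0, 0],
  fingers=0,
  grip_force=25,
)

```text
time: 13.7
position: [0.4494, -0.2817, 0.0493]
tool_rot: [1.097, 1.276, -1.097]
ft_force: [-2.4, -0.8, 3.2]
grip_width: 0.629
```

Emit:
servo_tool(
  dp=[
    [0, 0, 0],
    [0, 0, 0],
    [0, 0, 0],
    [0, 0, 0],
    [0, 0, 0],
  ],
  yaw=[0, 0, 0, 0, 0],
)

```text
time: 14.2
position: [0.4483, -0.282, 0.049]
tool_rot: [1.097, 1.278, -1.098]
ft_force: [-5.1, -0.8, 6.1]
grip_width: 0.569
```

```bash
python3 - <<'E'
from h import *
print([np.round(ctrl.get_state()['position'],4)])
im,d,P=grab('wrist','w6.png')
held2(d,P,.05,.096)
plan([.47,-.1,.12])
E
```

```text
[array([ 0.4483, -0.282 ,  0.049 ])]
[[-17.5 -16.8  19.1   1.    1.3]
 [-15.  -19.1  19.5   0.9  -0.5]
 [-12.5 -20.2  18.2   1.5  -3.4]
 [-10.  -21.3  17.9   1.6  -5. ]
 [ -7.5 -22.5  17.7   1.4  -6.1]
 [ -5.  -23.1  17.8   1.4  -6.7]
 [ -2.5 -23.1  17.9   1.7  -7. ]
 [ -0.  -23.5  17.9   1.5  -7.1]
 [  2.5 -23.5  18.1   1.4  -6.8]
 [  5.  -22.9  17.8   1.6  -6.7]
 [  7.5 -22.4  18.    1.4  -5.8]
 [ 10.  -21.7  17.9   1.3  -5. ]
 [ 12.5 -20.6  18.    1.1  -3.7]
 [ 15.  -18.9  19.2   1.1  -0.8]]
centre tz from rims [ 1.41 -5.44] top z 0.0964
t 14.25 pos [ 0.4484 -0.282   0.049 ] yaw 8.64 tilt [-0.001  0.    -1.   ] F [-5.4  0.1  5.9] w 0.574
[[-0.28, 0.19, -0.71], [-0.28, 0.19, -0.71], [-0.28, 0.19, -0.71], [-0.28, 0.19, -0.71], [-0.28, 0.19, -0.71]] [0.0, 0.0, 0.0, 0.0, 0.0]
[[-0.28, 0.19, -0.71], [-0.28, 0.19, -0.71], [-0.28, 0.19, -0.71], [-0.28, 0.19, -0.71], [-0.28, 0.19, -0.71]] [0.0, 0.0, 0.0, 0.0, 0.0]
```

Blue is held, offset about +1.1 mm along the row. Lifting and carrying it over.

Emit:
servo_tool(
  dp=[
    [-0.4, 0, 0],
    [-0.7, 0, 0],
    [-0.7, 0, 0],
    [-0.7, 0, 0],
    [-0.5, 0, 0],
  ],
  yaw=[0, 0, 0, 0, 0],
)

```text
time: 14.75
position: [0.4501, -0.2813, 0.1251]
tool_rot: [1.098, 1.275, -1.095]
ft_force: [0.6, 0.4, -2.3]
grip_width: 0.564
```

```bash
python3 - <<'E'
from h import *
plan([.6202,-.0736,.122])
E
```

```text
t 14.75 pos [ 0.4501 -0.2813  0.1251] yaw 8.69 tilt [ 0.002 -0.    -1.   ] F [ 0.6  0.4 -2.3] w 0.564
[[0.01, 0.8, -0.72], [0.01, 0.8, -0.72], [0.01, 0.8, -0.72], [0.01, 0.8, -0.72], [0.01, 0.8, -0.72]] [0.0, 0.0, 0.0, 0.0, 0.0]
[[0.01, 0.8, -0.72], [0.01, 0.8, -0.72], [0.01, 0.8, -0.72], [0.01, 0.8, -0.72], [0.01, 0.8, -0.72]] [0.0, 0.0, 0.0, 0.0, 0.0]
```

Emit:
servo_tool(
  dp=[
    [0, 0.5, -0.6],
    [0, 0.8, -0.9],
    [0, 0.9, -0.95],
    [0, 0.9, -0.95],
    [0, 0.9, -0.9],
  ],
  yaw=[0, 0, 0, 0, 0],
)

```text
time: 15.25
position: [0.5327, -0.1584, 0.1238]
tool_rot: [1.098, 1.277, -1.096]
ft_force: [-0.3, 0.1, -2.6]
grip_width: 0.566
```

Emit:
servo_tool(
  dp=[
    [0, 0.9, -0.9],
    [0, 0.9, -0.7],
    [0, 0.9, -0.5],
    [0, 0.7, -0.4],
    [0, 0.4, -0.2],
  ],
  yaw=[0, 0, 0, 0, 0],
)

```text
time: 15.75
position: [0.6169, -0.0765, 0.1234]
tool_rot: [1.096, 1.279, -1.094]
ft_force: [0.1, 0.8, -3.1]
grip_width: 0.57
```

```bash
python3 - <<'E'
from h import *
im,d,P=grab('wrist');im,d,P=grab('wrist','w7.png')
print('black',topfit(P,d,(.6128,-.0175),.095,.044));print('grey',topfit(P,d,(.6035,.04),.081,.038))
held2(d,P,.05,.172)
plan([.6202,-.0736,.063])
E
```

```text
black (np.int64(5655), (np.float64(0.0952), array([ 0.613 , -0.0178,  0.044 ]), array([ 0.6131, -0.0177,  0.0434])))
grey (np.int64(3535), (np.float64(0.0813), array([0.6039, 0.04  , 0.0378]), array([0.6039, 0.0401, 0.0374])))
[[-17.5 -16.4  16.    1.4  -1.8]
 [-15.  -18.7  17.9   1.3  -2.1]
 [-12.5 -20.6  16.6   1.   -5.1]
 [-10.  -22.   16.5   0.9  -6.4]
 [ -7.5 -23.   16.5   0.9  -7.3]
 [ -5.  -24.1  16.5   0.4  -8. ]
 [ -2.5 -24.3  16.6   0.6  -8.2]
 [ -0.  -24.5  16.8   0.5  -8.2]
 [  2.5 -24.8  16.9   0.   -8. ]
 [  5.  -24.6  16.8  -0.2  -7.7]
 [  7.5 -24.1  16.4  -0.2  -7.5]
 [ 10.  -23.4  16.9  -0.4  -6.1]
 [ 12.5 -22.7  16.6  -1.1  -5. ]
 [ 15.  -21.1  16.7  -1.1  -3.3]]
centre tz from rims [ 0.44 -6.86] top z 0.1707
t 15.85 pos [ 0.6164 -0.0774  0.1233] yaw 8.81 tilt [-0.  0. -1.] F [ 0.4  1.1 -2.3] w 0.566
[[0.48, 0.03, -0.03], [0.48, 0.03, -0.03], [0.48, 0.03, -0.03], [0.48, 0.03, -0.03], [0.48, 0.03, -0.03]] [0.01, 0.01, 0.01, 0.01, 0.01]
```

View pics/w7.png

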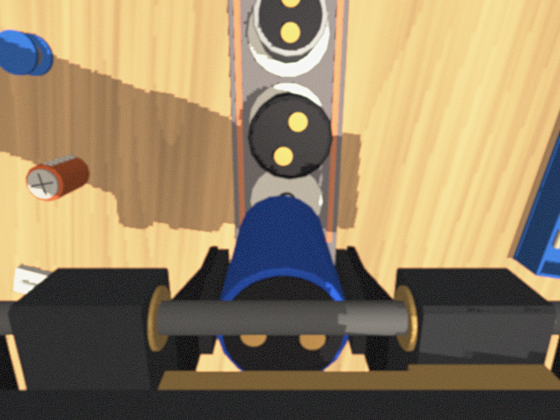

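Blue is held above its pad, with black (px 290,135) and grey behind it. Fine correction while lowering.

Emit:
servo_tool(
  dp=[
    [0.3, 0.1, -0.06],
    [0.5, 0.07, -0.05],
    [0.5, 0, 0],
    [0.3, 0, 0],
    [0.2, 0, 0],
  ],
  yaw=[0, 0, 0, 0, 0],
)

```text
time: 16.35
position: [0.6183, -0.0762, 0.0773]
tool_rot: [1.097, 1.278, -1.099]
ft_force: [0.2, -0.1, -3.7]
grip_width: 0.567
```

```bash
python3 - <<'E'
from h import *
im,d,P=grab('wrist');im,d,P=grab('wrist')
held2(d,P,.05,.126)
plan([.6204,-.074,.063],calls=1)
im,d,P=grab('scene','s7.png')
cv2.imwrite('pics/s7c.png',cv2.resize(im[170:320,200:400,::-1],None,fx=4,fy=4,interpolation=2))
E
```

```text
[[-17.5 -17.   19.2   0.9   1.4]
 [-15.  -19.1  19.2   0.9  -0.8]
 [-12.5 -20.3  18.    1.4  -3.6]
 [-10.  -21.5  18.1   1.4  -4.8]
 [ -7.5 -22.5  17.9   1.4  -5.9]
 [ -5.  -22.9  18.    1.6  -6.5]
 [ -2.5 -23.2  17.9   1.7  -6.9]
 [ -0.  -23.4  18.1   1.6  -6.9]
 [  2.5 -23.5  18.2   1.4  -6.7]
 [  5.  -22.7  18.2   1.8  -6.3]
 [  7.5 -21.9  18.    1.9  -5.9]
 [ 10.  -21.5  17.9   1.4  -5. ]
 [ 12.5 -20.1  18.    1.5  -3.6]
 [ 15.  -18.2  19.8   1.8  -0.2]]
centre tz from rims [ 1.48 -5.42] top z 0.1243
t 16.45 pos [ 0.6185 -0.0761  0.0777] yaw 8.64 tilt [-0.002 -0.    -1.   ] F [ 0.7  0.2 -2.8] w 0.573
[[0.12, 0.02, -0.01], [0.12, 0.02, -0.01], [0.12, 0.02, -0.01], [0.12, 0.02, -0.01], [0.12, 0.02, -0.01]] [0.0, 0.0, 0.0, 0.0, 0.0]
```

View pics/s7c.png

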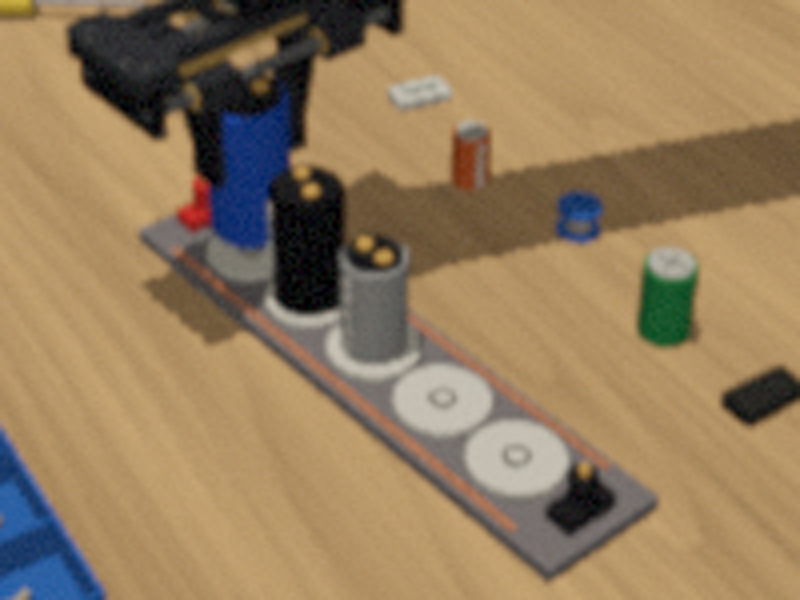

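Blue hangs above its pad, next to black. Finishing the lowering.

Emit:
servo_tool(
  dp=[
    [0.2, 0.09, -0.07],
    [0.15, 0, 0],
    [0.1, 0, 0],
    [0.06, 0, 0],
    [0.03, 0, 0],
  ],
  yaw=[0, 0, 0, 0, 0],
)

```text
time: 17.0
position: [0.6212, -0.0739, 0.0652]
tool_rot: [1.097, 1.277, -1.097]
ft_force: [0.4, 0.9, -3.1]
grip_width: 0.569
```

Emit:
servo_tool(
  dp=[
    [0.03, 0, 0],
    [0.02, 0, 0],
    [0, 0, 0],
    [0, 0, 0],
    [0, 0, 0],
  ],
  yaw=[0, 0, 0, 0, 0],
)

```text
time: 17.5
position: [0.6214, -0.0738, 0.0642]
tool_rot: [1.097, 1.277, -1.097]
ft_force: [-0.3, 0.6, -2.9]
grip_width: 0.571
```

Emit:
servo_tool(
  dp=[
    [0.03, -0.03, 0],
    [0.03, 0, 0],
    [0, 0, 0],
    [0, 0, 0],
    [0, 0, 0],
  ],
  yaw=[0, 0, 0, 0, 0],
)

```text
time: 18.0
position: [0.6206, -0.074, 0.063]
tool_rot: [1.097, 1.277, -1.097]
ft_force: [-2.2, 0.1, 2.6]
grip_width: 0.568
```

Emit:
servo_tool(
  dp=[
    [0.02, 0, 0],
    [0.02, 0, 0],
    [0, 0, 0],
    [0, 0, 0],
    [0, 0, 0],
  ],
  yaw=[0, 0, 0, 0, 0],
)

```text
time: 18.5
position: [0.6206, -0.0741, 0.0629]
tool_rot: [1.098, 1.277, -1.097]
ft_force: [-5.3, 0.4, 9.0]
grip_width: 0.571
```

Contact at the expected height. Release and rise.

Emit:
servo_tool(
  dp=[
    [-0.04, 0, 0],
    [0, 0, 0],
    [0, 0, 0],
    [0, 0, 0],
    [0, 0, 0],
  ],
  yaw=[0, 0, 0, 0, 0],
  fingers=0.95,
)

```text
time: 19.0
position: [0.6206, -0.0739, 0.0624]
tool_rot: [1.097, 1.277, -1.097]
ft_force: [0.0, 0.1, 0.2]
grip_width: 0.914
```

Emit:
servo_tool(
  dp=[
    [-0.5, 0, 0],
    [-1, 0, 0],
    [-1, 0, 0],
    [-1, 0, 0],
    [-1, 0, 0],
  ],
  yaw=[0, 0, 0, 0, 0],
)

```text
time: 19.5
position: [0.6207, -0.0741, 0.1772]
tool_rot: [1.098, 1.276, -1.097]
ft_force: [0.1, -0.1, -0.1]
grip_width: 0.95
```

```bash
python3 - <<'E'
from h import *
grab('top')
im,d,P=grab('wrist','w8.png')
print('blue',topfit(P,d,(.6206,-.075),.109,.05))
print('black',topfit(P,d,(.6128,-.0175),.095,.044));print('grey',topfit(P,d,(.6035,.04),.081,.038))
plan([.4555,-.0785,.16])
E
```

```text
blue (np.int64(4149), (np.float64(0.1102), array([ 0.6198, -0.0753,  0.0501]), array([ 0.6198, -0.0753,  0.0494])))
black (np.int64(3432), (np.float64(0.0952), array([ 0.6131, -0.0178,  0.0439]), array([ 0.613 , -0.0176,  0.0434])))
grey (np.int64(2840), (np.float64(0.0812), array([0.6038, 0.0401, 0.0377]), array([0.6039, 0.0401, 0.0374])))
t 19.6 pos [ 0.6232 -0.0746  0.1801] yaw 8.65 tilt [ 0.008  0.    -1.   ] F [0.6 0.2 0. ] w 0.948
[[0.08, -0.67, -0.09], [0.08, -0.67, -0.09], [0.08, -0.67, -0.09], [0.08, -0.67, -0.08], [0.08, -0.67, -0.08]] [0.0, 0.0, 0.0, 0.0, 0.0]
[[0.08, -0.67, -0.08], [0.08, -0.67, -0.08], [0.08, -0.67, -0.08], [0.08, -0.67, -0.08], [0.08, -0.67, -0.08]] [0.0, 0.0, 0.0, 0.0, 0.0]
```

View pics/w8.png

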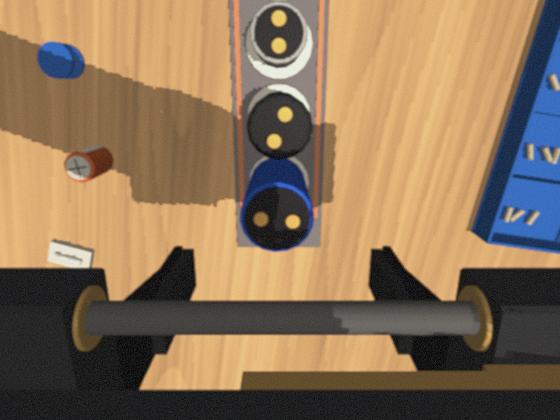

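Blue is at (0.6198,-0.0753), within about 1 mm of its pad. Now the brown can.

Emit:
servo_tool(
  dp=[
    [0, -0.5, -0.1],
    [0, -0.8, -0.1],
    [0, -0.8, -0.1],
    [0, -0.8, -0.1],
    [0.1, -0.8, -0.1],
  ],
  yaw=[0, 0, 0, 0, 0],
)

```text
time: 20.1
position: [0.5264, -0.0757, 0.1725]
tool_rot: [1.097, 1.277, -1.097]
ft_force: [0.3, -0.2, 0.3]
grip_width: 0.948
```

Emit:
servo_tool(
  dp=[
    [0.1, -0.8, -0.1],
    [0.1, -0.8, -0.1],
    [0.1, -0.7, -0.1],
    [0.1, -0.4, 0],
    [0, -0.2, 0],
  ],
  yaw=[0, 0, 0, 0, 0],
)

```text
time: 20.6
position: [0.4535, -0.0791, 0.1622]
tool_rot: [1.098, 1.277, -1.097]
ft_force: [0.4, -0.2, -0.3]
grip_width: 0.95
```

```bash
python3 - <<'E'
from h import *
grab('wrist')
im,d,P=grab('wrist','w9.png')
print('brown',topfit(P,d,(.4555,-.0785),.041,.026))
plan([.4555,-.0785,.006])
E
```

```text
brown (np.int64(809), (np.float64(0.0407), array([ 0.4556, -0.0793,  0.0262]), array([ 0.4558, -0.0794,  0.0254])))
t 20.7 pos [ 0.4544 -0.0792  0.1627] yaw 8.64 tilt [ 0.001  0.    -1.   ] F [-0.5  0.5 -0.4] w 0.951
[[0.63, 0.0, -0.0], [0.63, 0.0, -0.0], [0.63, 0.0, -0.0], [0.63, 0.0, -0.0], [0.63, 0.0, -0.0]] [0.0, 0.0, 0.0, 0.0, 0.0]
[[0.63, 0.0, -0.0], [0.63, 0.0, -0.0], [0.63, 0.0, -0.0], [0.63, 0.0, -0.0], [0.63, 0.0, -0.0]] [0.0, 0.0, 0.0, 0.0, 0.0]
```

View pics/w9.png

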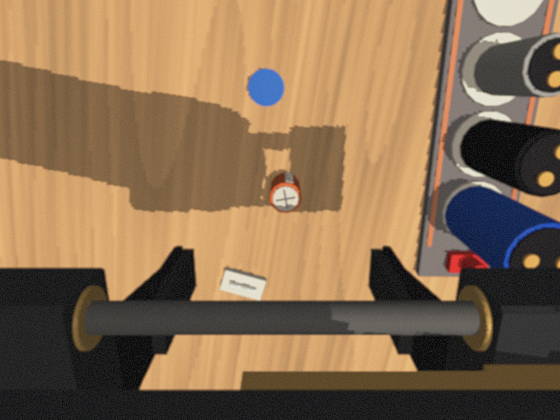

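Brown is at px (285,195), fitted (0.4557,-0.0793) with ø26 mm. Descending to TCP z≈0.008.

Emit:
servo_tool(
  dp=[
    [0.6, 0.04, 0],
    [0.7, 0, 0],
    [0.8, 0, 0],
    [0.8, 0, 0],
    [0.8, 0, 0],
  ],
  yaw=[0, 0, 0, 0, 0],
  fingers=0.7,
)

```text
time: 21.2
position: [0.4565, -0.0789, 0.0695]
tool_rot: [1.097, 1.276, -1.097]
ft_force: [0.1, 0.3, -0.1]
grip_width: 0.707
```

Emit:
servo_tool(
  dp=[
    [0.8, 0, 0],
    [0.7, 0, 0],
    [0.5, 0, 0],
    [0.3, 0, 0],
    [0.1, 0, 0],
  ],
  yaw=[0, 0, 0, 0, 0],
)

```text
time: 21.7
position: [0.4555, -0.079, 0.0095]
tool_rot: [1.096, 1.277, -1.098]
ft_force: [0.0, 0.0, 0.0]
grip_width: 0.7
```

```bash
python3 - <<'E'
from h import *
plan([.4557,-.0793,.0075],calls=1)
E
```

```text
t 21.7 pos [ 0.4555 -0.079   0.0095] yaw 8.66 tilt [-0.001 -0.001 -1.   ] F [0. 0. 0.] w 0.7
[[0.02, 0.0, 0.0], [0.02, 0.0, 0.0], [0.02, 0.0, 0.0], [0.02, 0.0, 0.0], [0.02, 0.0, 0.0]] [0.01, 0.01, 0.01, 0.01, 0.01]
```

Emit:
servo_tool(
  dp=[
    [0, 0, 0],
    [0, 0, 0],
    [0, 0, 0],
    [0, 0, 0],
    [0, 0, 0],
  ],
  yaw=[0, 0, 0, 0, 0],
  fingers=0,
  grip_force=10,
)

```text
time: 22.2
position: [0.4557, -0.0788, 0.0104]
tool_rot: [1.098, 1.277, -1.096]
ft_force: [0.6, -0.1, 0.6]
grip_width: 0.327
```

Emit:
servo_tool(
  dp=[
    [0, 0, 0],
    [0, 0, 0],
    [0, 0, 0],
    [0, 0, 0],
    [0, 0, 0],
  ],
  yaw=[0, 0, 0, 0, 0],
)

```text
time: 22.7
position: [0.4556, -0.0788, 0.0103]
tool_rot: [1.097, 1.277, -1.097]
ft_force: [-0.3, 1.3, 3.8]
grip_width: 0.296
```

```bash
python3 - <<'E'
from h import *
im,d,P=grab('wrist','w10.png')
held2(d,P,.026,.0405)
plan([.4557,-.0793,.0075],calls=1)
E
```

```text
[[ -9.1  -9.1  -1.7   0.2 -11. ]
 [ -7.8  -9.8  -1.7   0.6 -12.1]
 [ -6.5 -10.2  -1.9   1.  -13.2]
 [ -5.2 -11.   -1.9   0.9 -13.8]
 [ -3.9 -11.7  -1.6   0.7 -14. ]
 [ -2.6 -11.8  -1.8   1.  -14.6]
 [ -1.3 -11.8  -1.8   1.2 -14.7]
 [ -0.  -12.8  -2.    0.2 -15. ]
 [  1.3 -12.8  -1.8   0.2 -14.8]
 [  2.6 -12.2  -1.5   0.6 -14.2]
 [  3.9 -11.9  -1.5   0.5 -13.9]
 [  5.2 -11.6  -1.7   0.3 -13.6]
 [  6.5 -11.2  -1.7   0.  -12.9]
 [  7.8  -9.7  -1.6   0.7 -12. ]]
centre tz from rims [  0.61 -13.86] top z 0.0399
t 22.75 pos [ 0.4556 -0.0788  0.0103] yaw 8.67 tilt [ 0.  0. -1.] F [-1.1 -1.5  4.8] w 0.296
[[0.02, -0.0, 0.0], [0.02, -0.0, 0.0], [0.02, -0.0, 0.0], [0.02, -0.0, 0.0], [0.02, -0.0, 0.0]] [0.01, 0.01, 0.01, 0.01, 0.01]
```

Brown is held. Lift and carry it to the far pad.

Emit:
servo_tool(
  dp=[
    [-0.5, 0, 0],
    [-0.9, 0, 0],
    [-0.9, 0, -0.3],
    [-0.8, 0, -0.6],
    [-0.4, 0.2, -0.8],
  ],
  yaw=[0, 0, 0, 0, 0],
)

```text
time: 23.25
position: [0.4545, -0.0368, 0.0998]
tool_rot: [1.1, 1.274, -1.097]
ft_force: [0.2, 0.6, -0.7]
grip_width: 0.291
```

```bash
python3 - <<'E'
from h import *
plan([.586,.155,.08],calls=2)
E
```

```text
t 23.25 pos [ 0.4545 -0.0368  0.0998] yaw 8.51 tilt [ 0.003  0.    -1.   ] F [ 0.2  0.6 -0.7] w 0.291
[[0.08, 0.63, -0.68], [0.08, 0.63, -0.68], [0.08, 0.63, -0.68], [0.08, 0.63, -0.68], [0.08, 0.63, -0.68]] [0.0, 0.0, 0.0, 0.0, 0.0]
[[0.08, 0.63, -0.68], [0.08, 0.63, -0.68], [0.08, 0.63, -0.68], [0.08, 0.63, -0.68], [0.08, 0.63, -0.68]] [0.0, 0.0, 0.0, 0.0, 0.0]
```

Emit:
servo_tool(
  dp=[
    [0, 0.4, -0.9],
    [0, 0.5, -0.9],
    [0, 0.6, -0.9],
    [0, 0.7, -0.9],
    [0, 0.7, -0.8],
  ],
  yaw=[0, 0, 0, 0, 0],
)

```text
time: 23.75
position: [0.5093, 0.0848, 0.0981]
tool_rot: [1.097, 1.277, -1.097]
ft_force: [0.3, -0.6, -0.8]
grip_width: 0.292
```

Emit:
servo_tool(
  dp=[
    [0.1, 0.8, -0.8],
    [0.2, 0.8, -0.6],
    [0.2, 0.8, -0.4],
    [0.2, 0.6, -0.3],
    [0.1, 0.3, -0.2],
  ],
  yaw=[0, 0, 0, 0, 0],
)

```text
time: 24.25
position: [0.5825, 0.1536, 0.0774]
tool_rot: [1.096, 1.277, -1.097]
ft_force: [0.2, -0.9, -1.1]
grip_width: 0.292
```

```bash
python3 - <<'E'
from h import *
grab('wrist');im,d,P=grab('wrist','w11.png')
s=ctrl.get_state();held2(d,P,.026,s['position'][2]+.0295)
im,d,P=grab('scene','s11.png')
cv2.imwrite('pics/s11c.png',cv2.resize(im[170:320,200:400,::-1],None,fx=4,fy=4,interpolation=2))
plan([.586,.155,.0243],calls=1)
E
```

```text
[[ -9.1  -8.9  -1.8   0.4 -11.1]
 [ -7.8  -9.8  -1.9   0.6 -12.3]
 [ -6.5 -10.6  -2.6   0.7 -13.9]
 [ -5.2 -11.4  -2.4   0.6 -14.3]
 [ -3.9 -12.   -2.3   0.4 -14.7]
 [ -2.6 -12.2  -2.6   0.5 -15.3]
 [ -1.3 -12.4  -2.6   0.6 -15.6]
 [ -0.  -13.2  -2.4  -0.2 -15.4]
 [  1.3 -13.3  -2.5  -0.4 -15.4]
 [  2.6 -13.3  -2.6  -0.5 -15.3]
 [  3.9 -13.   -2.8  -0.6 -15.2]
 [  5.2 -12.7  -2.5  -0.8 -14.4]
 [  6.5 -12.3  -2.4  -1.  -13.6]
 [  7.8 -11.1  -2.4  -0.7 -12.8]]
centre tz from rims [  0.08 -14.59] top z 0.1065
t 24.4 pos [0.5815 0.1526 0.0775] yaw 8.67 tilt [-0.001 -0.001 -1.   ] F [-0.2 -0.2 -0.3] w 0.296
[[0.43, 0.04, -0.01], [0.43, 0.04, -0.01], [0.43, 0.04, -0.01], [0.43, 0.04, -0.01], [0.43, 0.04, -0.01]] [0.01, 0.01, 0.01, 0.01, 0.01]
```

View pics/s11c.png

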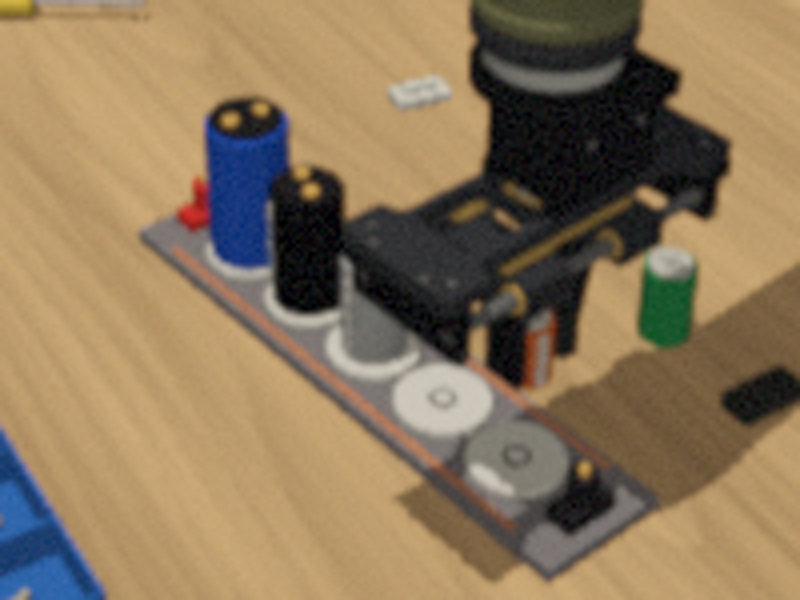

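View pics/w11.png

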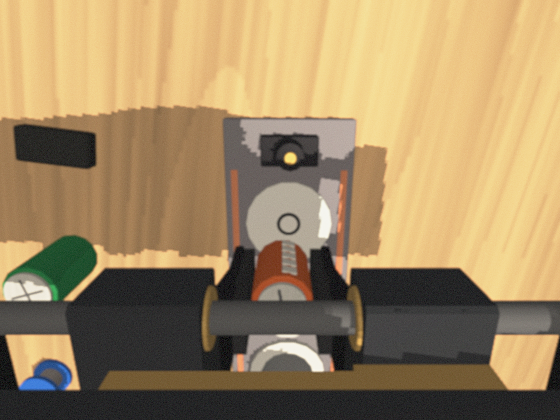

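The ring on the end pad is visible at wrist px (288,222). I'll check its world position against the target.

```bash
python3 - <<'E'
from h import *
im,d,P=grab('wrist')
print(P[218:227:2,288].round(4), P[222,282:296:3].round(4))
g=im.astype(int).sum(-1)
sub=im[205:240,270:308];
m=(g<g[210:235,265:310].mean()*.8);mm=np.zeros_like(m);mm[208:238,272:306]=True;m&=mm
v,u=np.nonzero(m);print(len(v),v.mean(),u.mean(),np.median(P[m],0))
plan([.586,.155,.0243],calls=1)
E
```

```text
[[0.585  0.1565 0.0156]
 [0.5852 0.1551 0.0153]
 [0.5853 0.1543 0.0168]
 [0.5855 0.1529 0.0166]
 [0.5858 0.151  0.0152]] [[0.5817 0.153  0.0149]
 [0.5835 0.1537 0.016 ]
 [0.5853 0.1543 0.0168]
 [0.5873 0.1542 0.0158]
 [0.5892 0.1544 0.0156]]
190 220.66315789473686 290.7684210526316 [0.58680619 0.1554125  0.01566268]
t 24.45 pos [0.5814 0.1521 0.0777] yaw 8.64 tilt [-0.001 -0.001 -1.   ] F [-0.4  0.4 -0.4] w 0.294
[[0.43, 0.04, -0.02], [0.43, 0.04, -0.02], [0.43, 0.04, -0.02], [0.43, 0.04, -0.02], [0.43, 0.04, -0.02]] [0.0, 0.0, 0.0, 0.0, 0.0]
```

The ring is at (0.5857,0.1544), matching the target. Correcting and lowering.

Emit:
servo_tool(
  dp=[
    [0.3, 0.1, -0.04],
    [0.5, 0.09, -0.04],
    [0.5, 0, 0],
    [0.4, 0, 0],
    [0.2, 0, 0],
  ],
  yaw=[0, 0, 0, 0, 0],
)

```text
time: 24.95
position: [0.5851, 0.1551, 0.0281]
tool_rot: [1.095, 1.278, -1.1]
ft_force: [-1.2, -0.1, -0.8]
grip_width: 0.293
```

Emit:
servo_tool(
  dp=[
    [0.05, 0, 0],
    [0, 0, 0],
    [0, 0, 0],
    [0, 0, 0],
    [0, 0, 0],
  ],
  yaw=[0, 0, 0, 0, 0],
)

```text
time: 25.45
position: [0.5867, 0.1557, 0.0293]
tool_rot: [1.098, 1.277, -1.096]
ft_force: [-0.7, -0.0, -1.0]
grip_width: 0.294
```

```bash
python3 - <<'E'
from h import *
grab('wrist','w12.png')
plan([.5858,.1548,.0243],calls=1)
E
```

```text
t 25.5 pos [0.5866 0.1556 0.0292] yaw 8.67 tilt [ 0.001  0.    -1.   ] F [-0.1  0.1 -0.7] w 0.29
[[0.04, -0.01, 0.01], [0.04, -0.01, 0.01], [0.04, -0.01, 0.01], [0.04, -0.01, 0.01], [0.04, -0.01, 0.01]] [0.01, 0.01, 0.01, 0.01, 0.01]
```

View pics/w12.png

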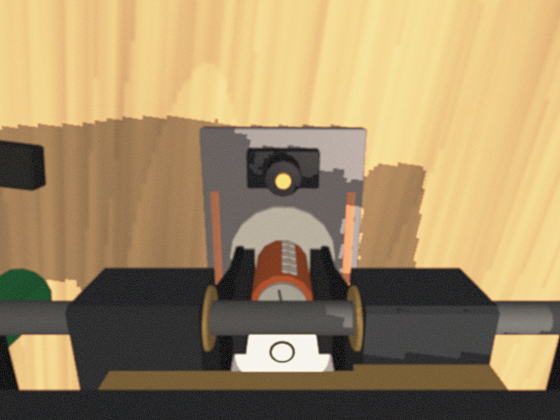

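Brown is centred over the end pad. Final few mm.

Emit:
servo_tool(
  dp=[
    [0.08, -0.03, 0.03],
    [0.05, 0, 0],
    [0.03, 0, 0],
    [0.02, 0, 0],
    [0, 0, 0],
  ],
  yaw=[0, 0, 0, 0, 0],
)

```text
time: 26.0
position: [0.5856, 0.1546, 0.0244]
tool_rot: [1.097, 1.277, -1.097]
ft_force: [-0.5, 1.0, 1.7]
grip_width: 0.296
```

Emit:
servo_tool(
  dp=[
    [0.02, 0, 0],
    [0.02, 0, 0],
    [0, 0, 0],
    [0, 0, 0],
    [0, 0, 0],
  ],
  yaw=[0, 0, 0, 0, 0],
)

```text
time: 26.5
position: [0.5857, 0.1547, 0.0243]
tool_rot: [1.097, 1.277, -1.097]
ft_force: [-2.0, -0.5, 7.4]
grip_width: 0.296
```

Emit:
servo_tool(
  dp=[
    [-0.03, 0, 0],
    [0, 0, 0],
    [0, 0, 0],
    [0, 0, 0],
    [0, 0, 0],
  ],
  yaw=[0, 0, 0, 0, 0],
  fingers=0.75,
)

```text
time: 27.0
position: [0.5857, 0.1547, 0.0239]
tool_rot: [1.097, 1.277, -1.097]
ft_force: [-0.3, -0.4, 0.1]
grip_width: 0.663
```

Emit:
servo_tool(
  dp=[
    [-0.5, 0, 0],
    [-1, 0, 0],
    [-1, 0, 0],
    [-1, 0, 0],
    [-1, 0, 0],
  ],
  yaw=[0, 0, 0, 0, 0],
)

```text
time: 27.5
position: [0.5859, 0.1546, 0.1387]
tool_rot: [1.098, 1.276, -1.096]
ft_force: [-0.0, -0.1, -0.0]
grip_width: 0.746
```

Emit:
servo_tool(
  dp=[
    [-0.3, -0.5, 0.4],
    [0, -0.9, 0.3],
    [0, -0.9, 0.2],
    [0, -0.9, 0.1],
    [0, -0.8, 0],
  ],
  yaw=[0, 0, 0, 0, 0],
)

```text
time: 28.0
position: [0.49, 0.1141, 0.145]
tool_rot: [1.099, 1.276, -1.097]
ft_force: [0.1, 0.2, -0.5]
grip_width: 0.75
```

```bash
python3 - <<'E'
from h import *
im,d,P=grab('wrist','w13.png')
plan([.445,.1045,.16])
E
```

```text
t 28.05 pos [0.487  0.1139 0.1447] yaw 8.62 tilt [-0.003  0.001 -1.   ] F [-3.7 -0.9 -1.2] w 0.748
[[-0.12, -0.34, 0.02], [-0.12, -0.34, 0.02], [-0.12, -0.34, 0.02], [-0.12, -0.34, 0.02], [-0.12, -0.34, 0.02]] [0.0, 0.0, 0.0, 0.0, 0.0]
```

Emit:
servo_tool(
  dp=[
    [0, -0.6, 0],
    [0, -0.5, 0],
    [0, -0.4, 0.05],
    [0, -0.2, 0.05],
    [0, 0, 0],
  ],
  yaw=[0, 0, 0, 0, 0],
)

```text
time: 28.55
position: [0.4488, 0.1058, 0.1443]
tool_rot: [1.098, 1.277, -1.097]
ft_force: [0.1, -0.8, 0.9]
grip_width: 0.75
```

```bash
python3 - <<'E'
from h import *
grab('top')
im,d,P=grab('wrist','w14.png')
print('green',topfit(P,d,(.445,.1045),.053,.032))
print('brown',topfit(P,d,(.5857,.1544),.055,.026))
plan([.445,.1045,.0185],calls=2)
E
```

```text
green (np.int64(1469), (np.float64(0.0529), array([0.4458, 0.1048, 0.032 ]), array([0.4456, 0.1049, 0.0313])))
brown (np.int64(1135), (np.float64(0.0547), array([0.5854, 0.1538, 0.0268]), array([0.5854, 0.1536, 0.0259])))
t 28.65 pos [0.4495 0.1061 0.1443] yaw 8.65 tilt [ 0.001  0.    -1.   ] F [0.3 1.1 0.5] w 0.748
[[0.5, -0.02, 0.0], [0.5, -0.02, 0.0], [0.5, -0.02, 0.0], [0.5, -0.02, 0.0], [0.5, -0.02, 0.0]] [0.0, 0.0, 0.0, 0.0, 0.0]
[[0.5, -0.02, 0.0], [0.5, -0.02, 0.0], [0.5, -0.02, 0.0], [0.5, -0.02, 0.0], [0.5, -0.02, 0.0]] [0.0, 0.0, 0.0, 0.0, 0.0]
```

View pics/w14.png

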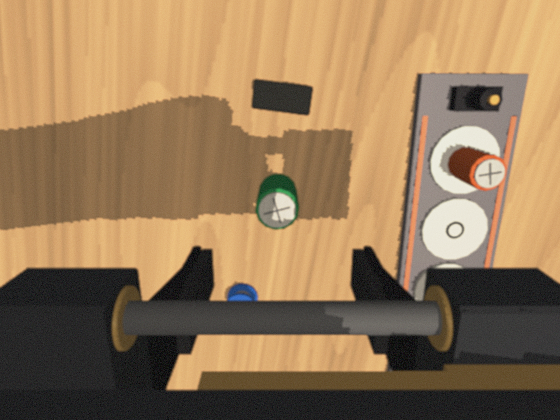

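Brown stands at (0.5854,0.1537). Green is at px (278,205), (0.4457,0.1048), ø32 mm. Descending on it.

Emit:
servo_tool(
  dp=[
    [0.5, -0.1, 0.02],
    [0.7, -0.06, 0],
    [0.7, 0, 0],
    [0.7, 0, 0],
    [0.7, 0, 0],
  ],
  yaw=[0, 0, 0, 0, 0],
)

```text
time: 29.15
position: [0.4448, 0.1047, 0.0599]
tool_rot: [1.096, 1.277, -1.098]
ft_force: [-0.3, 0.5, -0.3]
grip_width: 0.753
```

Emit:
servo_tool(
  dp=[
    [0.6, 0, 0],
    [0.5, 0, 0],
    [0.35, 0, 0],
    [0.2, 0, 0],
    [0.05, 0, 0],
  ],
  yaw=[0, 0, 0, 0, 0],
)

```text
time: 29.65
position: [0.445, 0.1048, 0.0186]
tool_rot: [1.097, 1.277, -1.098]
ft_force: [-0.7, 0.8, 0.1]
grip_width: 0.749
```

Emit:
servo_tool(
  dp=[
    [0, 0, 0],
    [0, 0, 0],
    [0, 0, 0],
    [0, 0, 0],
    [0, 0, 0],
  ],
  yaw=[0, 0, 0, 0, 0],
  fingers=0,
  grip_force=12,
)

```text
time: 30.15
position: [0.4453, 0.105, 0.0193]
tool_rot: [1.098, 1.277, -1.097]
ft_force: [0.1, -0.7, 0.6]
grip_width: 0.379
```

Emit:
servo_tool(
  dp=[
    [0, 0, 0],
    [0, 0, 0],
    [0, 0, 0],
    [0, 0, 0],
    [0, 0, 0],
  ],
  yaw=[0, 0, 0, 0, 0],
)

```text
time: 30.65
position: [0.4454, 0.105, 0.0193]
tool_rot: [1.098, 1.277, -1.097]
ft_force: [0.2, 0.7, 3.4]
grip_width: 0.365
```

```bash
python3 - <<'E'
from h import *
im,d,P=grab('wrist','w15.png')
held2(d,P,.032,.0525)
plan([.595,.098,.09],calls=2)
E
```

```text
[[-11.2 -12.   -3.8  -0.5 -15.2]
 [ -9.6 -12.5  -3.9   0.3 -16.7]
 [ -8.  -13.9  -3.8   0.  -17.6]
 [ -6.4 -14.7  12.4  -0.1  -2.3]
 [ -4.8 -14.9  14.7   0.3  -0.5]
 [ -3.2 -15.2  15.3   0.5  -0.4]
 [ -1.6 -15.3  16.    0.6   0.1]
 [ -0.  -15.4  15.5   0.6  -0.5]
 [  1.6 -15.5  15.4   0.4  -0.6]
 [  3.2 -15.5  15.1   0.2  -0.6]
 [  4.8 -14.8  15.1   0.5  -0.2]
 [  6.4 -14.2  14.4   0.5  -0.2]
 [  8.  -13.7  -3.7   0.1 -17.5]
 [  9.6 -13.1  -3.6  -0.3 -16.4]]
centre tz from rims [ 0.3  -0.56] top z 0.0525
t 30.7 pos [0.4454 0.105  0.0193] yaw 8.66 tilt [ 0.  0. -1.] F [ 0.1 -0.2  4.4] w 0.361
[[-0.28, 0.59, 0.12], [-0.28, 0.59, 0.12], [-0.28, 0.59, 0.12], [-0.28, 0.59, 0.12], [-0.28, 0.59, 0.12]] [0.0, 0.0, 0.0, 0.0, 0.0]
[[-0.28, 0.59, 0.12], [-0.28, 0.59, 0.12], [-0.28, 0.59, 0.12], [-0.28, 0.59, 0.12], [-0.28, 0.59, 0.12]] [0.0, 0.0, 0.0, 0.0, 0.0]
```

Emit:
servo_tool(
  dp=[
    [-0.5, 0, 0],
    [-0.9, 0, 0],
    [-0.9, 0.2, 0.05],
    [-0.6, 0.4, 0.1],
    [-0.1, 0.6, 0.1],
  ],
  yaw=[0, 0, 0, 0, 0],
)

```text
time: 31.2
position: [0.4768, 0.1036, 0.0967]
tool_rot: [1.1, 1.276, -1.094]
ft_force: [-0.0, 0.6, -0.7]
grip_width: 0.365
```

Emit:
servo_tool(
  dp=[
    [0, 0.8, 0.15],
    [0, 0.9, 0.2],
    [0, 0.9, 0.2],
    [0, 0.8, 0.15],
    [0, 0.6, 0.1],
  ],
  yaw=[0, 0, 0, 0, 0],
)

```text
time: 31.7
position: [0.5785, 0.0982, 0.0944]
tool_rot: [1.097, 1.276, -1.098]
ft_force: [-0.2, 0.0, -1.1]
grip_width: 0.366
```

```bash
python3 - <<'E'
from h import *
plan([.5948,.0973,.09],calls=1)
E
```

```text
t 31.7 pos [0.5785 0.0982 0.0944] yaw 8.64 tilt [-0. -0. -1.] F [-0.2  0.  -1.1] w 0.366
[[0.04, 0.13, 0.03], [0.04, 0.13, 0.03], [0.04, 0.13, 0.03], [0.04, 0.13, 0.03], [0.04, 0.13, 0.03]] [0.0, 0.0, 0.0, 0.0, 0.0]
```

Emit:
servo_tool(
  dp=[
    [0, 0.35, 0.1],
    [0.1, 0.2, 0.03],
    [0.3, 0.1, 0],
    [0.4, 0, 0],
    [0.3, 0, 0],
  ],
  yaw=[0, 0, 0, 0, 0],
)

```text
time: 32.2
position: [0.5929, 0.0979, 0.0651]
tool_rot: [1.096, 1.279, -1.098]
ft_force: [0.1, 0.4, -1.2]
grip_width: 0.363
```

```bash
python3 - <<'E'
from h import *
grab('wrist');im,d,P=grab('wrist','w16.png')
held2(d,P,.032,ctrl.get_state()['position'][2]+.033)
print('brown',topfit(P,d,(.5857,.1544),.055,.026))
im,d,P=grab('scene','s16.png')
cv2.imwrite('pics/s16c.png',cv2.resize(im[170:320,200:400,::-1],None,fx=4,fy=4,interpolation=2))
plan([.5948,.0973,.0333],calls=1)
E
```

```text
[[-11.2 -11.8  -3.5  -0.4 -14.9]
 [ -9.6 -12.8  -3.4   0.  -16.2]
 [ -8.  -13.8  -3.7   0.1 -17.5]
 [ -6.4 -14.7  14.2   0.   -0.4]
 [ -4.8 -15.   14.9   0.3  -0.4]
 [ -3.2 -15.2  15.5   0.5  -0.1]
 [ -1.6 -15.4  15.5   0.5  -0.4]
 [ -0.  -15.7  15.2   0.3  -0.8]
 [  1.6 -15.7  15.3   0.2  -0.6]
 [  3.2 -15.3  15.6   0.4  -0. ]
 [  4.8 -14.9  15.1   0.4  -0.2]
 [  6.4 -14.   -1.6   0.6 -16.3]
 [  8.  -13.6  -3.7   0.3 -17.6]
 [  9.6 -12.9  -3.4  -0.1 -16.2]]
centre tz from rims [ 0.29 -0.69] top z 0.0971
brown (np.int64(2386), (np.float64(0.0549), array([0.586 , 0.1537, 0.0266]), array([0.5857, 0.1535, 0.0256])))
t 32.35 pos [0.593  0.0978 0.0655] yaw 8.67 tilt [-0.002 -0.    -1.   ] F [ 0.4 -0.2  0.2] w 0.368
[[0.26, 0.01, 0.01], [0.26, 0.01, 0.01], [0.26, 0.01, 0.01], [0.26, 0.01, 0.01], [0.26, 0.01, 0.01]] [0.01, 0.01, 0.01, 0.01, 0.01]
```

View pics/s16c.png

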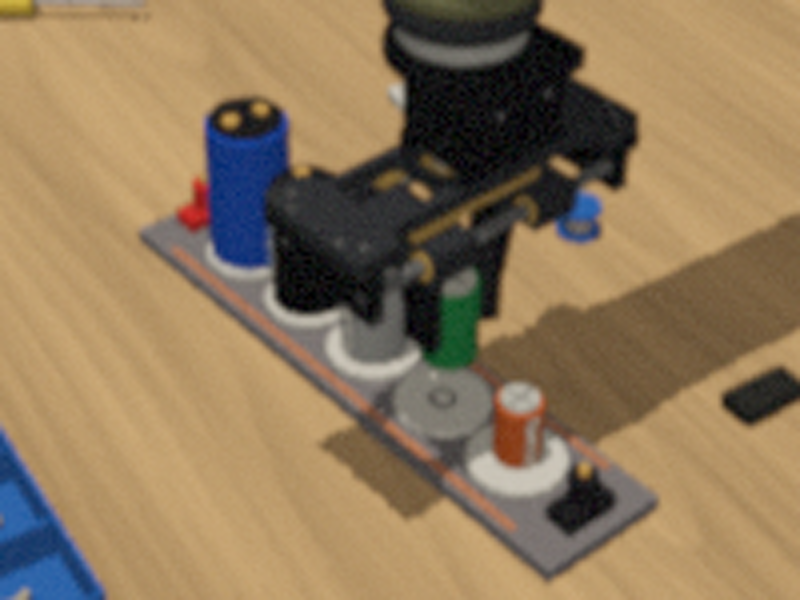

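View pics/w16.png

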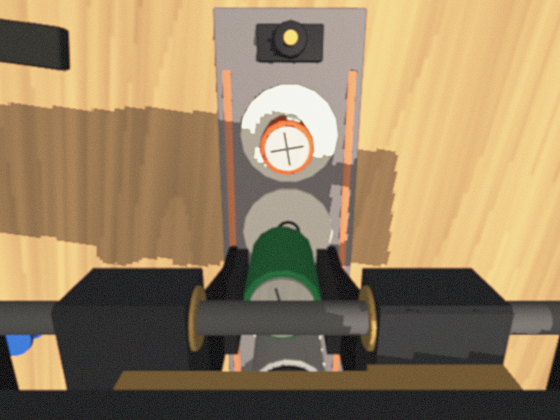

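Green hangs above its pad with brown standing (px 287,148 wrist). Lowering.

Emit:
servo_tool(
  dp=[
    [0.4, 0.06, 0.02],
    [0.4, 0, 0],
    [0.2, 0, 0],
    [0.1, 0, 0],
    [0.05, 0, 0],
  ],
  yaw=[0, 0, 0, 0, 0],
)

```text
time: 32.85
position: [0.5955, 0.0975, 0.0374]
tool_rot: [1.097, 1.277, -1.098]
ft_force: [0.9, 0.1, -2.0]
grip_width: 0.36
```

Emit:
servo_tool(
  dp=[
    [0.03, 0, 0],
    [0.02, 0, 0],
    [0, 0, 0],
    [0, 0, 0],
    [0, 0, 0],
  ],
  yaw=[0, 0, 0, 0, 0],
)

```text
time: 33.35
position: [0.5958, 0.0976, 0.0368]
tool_rot: [1.097, 1.277, -1.097]
ft_force: [0.3, 1.0, -1.5]
grip_width: 0.363
```

Emit:
servo_tool(
  dp=[
    [0.05, -0.04, 0],
    [0.04, 0, 0],
    [0.03, 0, 0],
    [0.02, 0, 0],
    [0, 0, 0],
  ],
  yaw=[0, 0, 0, 0, 0],
)

```text
time: 33.85
position: [0.5946, 0.0974, 0.0333]
tool_rot: [1.097, 1.277, -1.097]
ft_force: [-2.0, -0.8, 3.3]
grip_width: 0.367
```

Emit:
servo_tool(
  dp=[
    [0.02, 0, 0],
    [0, 0, 0],
    [0, 0, 0],
    [0, 0, 0],
    [0, 0, 0],
  ],
  yaw=[0, 0, 0, 0, 0],
)

```text
time: 34.35
position: [0.5946, 0.0974, 0.0333]
tool_rot: [1.097, 1.277, -1.097]
ft_force: [-3.3, -0.6, 6.1]
grip_width: 0.365
```

Contact. Release, rise, and back off toward the robot for the final check.

Emit:
servo_tool(
  dp=[
    [-0.03, 0, 0],
    [0, 0, 0],
    [0, 0, 0],
    [0, 0, 0],
    [0, 0, 0],
  ],
  yaw=[0, 0, 0, 0, 0],
  fingers=0.75,
)

```text
time: 34.85
position: [0.5947, 0.0974, 0.0332]
tool_rot: [1.097, 1.277, -1.097]
ft_force: [0.1, -0.3, 0.3]
grip_width: 0.71
```

Emit:
servo_tool(
  dp=[
    [-0.5, 0, 0],
    [-1, 0, 0],
    [-1, 0, 0],
    [-1, 0, 0],
    [-1, 0, 0],
  ],
  yaw=[0, 0, 0, 0, 0],
)

```text
time: 35.35
position: [0.5949, 0.0973, 0.1479]
tool_rot: [1.098, 1.276, -1.096]
ft_force: [1.3, 0.9, -0.6]
grip_width: 0.749
```

Emit:
servo_tool(
  dp=[
    [-0.8, 0, 0],
    [-0.6, -0.6, -0.4],
    [-0.3, -0.8, -0.6],
    [0, -0.8, -0.6],
    [0, -0.5, -0.3],
  ],
  yaw=[0, 0, 0, 0, 0],
)

```text
time: 35.85
position: [0.5197, 0.1354, 0.1895]
tool_rot: [1.097, 1.278, -1.095]
ft_force: [-1.0, 0.1, 0.3]
grip_width: 0.746
```

Emit:
servo_tool(
  dp=[
    [-0.3, -0.5, -0.8],
    [0, -0.5, -0.9],
    [0, -0.3, -0.9],
    [0, 0, -0.9],
    [0, 0, -0.5],
  ],
  yaw=[0, 0, 0, 0, 0],
)

```text
time: 36.35
position: [0.4731, 0.2298, 0.1962]
tool_rot: [1.096, 1.278, -1.095]
ft_force: [0.9, 0.4, -0.5]
grip_width: 0.75
```

```bash
python3 - <<'E'
from h import *
grab('wrist')
T=dict(blue=((.6203,-.0747),.109,.05),black=((.612,-.0175),.094,.044),grey=((.6037,.04),.08,.038),green=((.5948,.0973),.066,.032),brown=((.5857,.1544),.054,.026))
for n in ['top','scene','wrist']:
    im,d,P=grab(n,n+'20.png')
    for k,v in T.items(): print(n,k,v[0],topfit(P,d,*v))
    if n=='top': cv2.imwrite('pics/t20c.png',cv2.resize(im[130:230,130:320,::-1],None,fx=4,fy=4,interpolation=2))
    if n=='scene': cv2.imwrite('pics/s20c.png',cv2.resize(im[170:320,200:400,::-1],None,fx=4,fy=4,interpolation=2))
plan([.5,.2,.2])
E
```

```text
top blue (0.6203, -0.0747) (np.int64(405), (np.float64(0.1085), array([ 0.6188, -0.0753,  0.0502]), array([ 0.6188, -0.0752,  0.0492])))
top black (0.612, -0.0175) (np.int64(307), (np.float64(0.0935), array([ 0.6116, -0.0173,  0.0437]), array([ 0.6116, -0.0173,  0.0427])))
top grey (0.6037, 0.04) (np.int64(222), (np.float64(0.0792), array([0.6024, 0.041 , 0.0383]), array([0.6026, 0.0407, 0.0371])))
top green (0.5948, 0.0973) (np.int64(153), (np.float64(0.0651), array([0.5931, 0.0967, 0.0318]), array([0.5929, 0.0967, 0.0309])))
top brown (0.5857, 0.1544) (np.int64(99), (np.float64(0.0534), array([0.5837, 0.153 , 0.0258]), array([0.5838, 0.153 , 0.0245])))
scene blue (0.6203, -0.0747) (np.int64(227), (np.float64(0.109), array([ 0.6202, -0.0741,  0.0512]), array([ 0.6196, -0.0748,  0.0485])))
scene black (0.612, -0.0175) (np.int64(196), (np.float64(0.0941), array([ 0.6112, -0.0174,  0.0459]), array([ 0.6119, -0.0176,  0.0432])))
scene grey (0.6037, 0.04) (np.int64(162), (np.float64(0.0799), array([0.6037, 0.0409, 0.0375]), array([0.604 , 0.0409, 0.0365])))
scene green (0.5948, 0.0973) (
[... 173 characters left out ...]
([0.5849, 0.1524, 0.0275]), array([0.5854, 0.1527, 0.0252])))
wrist blue (0.6203, -0.0747) (np.int64(0), None)
wrist black (0.612, -0.0175) (np.int64(0), None)
wrist grey (0.6037, 0.04) (np.int64(0), None)
wrist green (0.5948, 0.0973) (np.int64(58), (np.float64(0.0672), array([0.5883, 0.0858, 0.0114]), array([0.5883, 0.0861, 0.0101])))
wrist brown (0.5857, 0.1544) (np.int64(116), (np.float64(0.0528), array([0.5888, 0.1599, 0.0194]), array([0.5863, 0.1561, 0.0219])))
t 36.55 pos [0.4741 0.227  0.1958] yaw 8.61 tilt [ 0.    -0.001 -1.   ] F [ 1.1 -0.3  0.4] w 0.75
[[-0.03, 0.17, 0.24], [-0.03, 0.17, 0.24], [-0.03, 0.17, 0.24], [-0.03, 0.17, 0.24], [-0.03, 0.17, 0.24]] [0.0, 0.0, 0.0, 0.0, 0.0]
```

View pics/t20c.png

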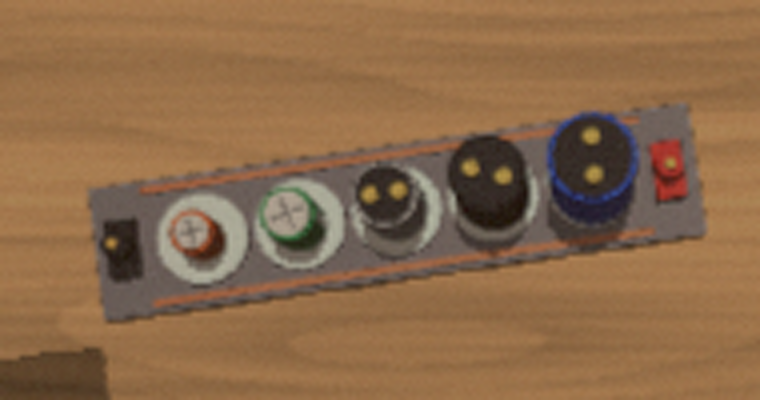

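View pics/s20c.png

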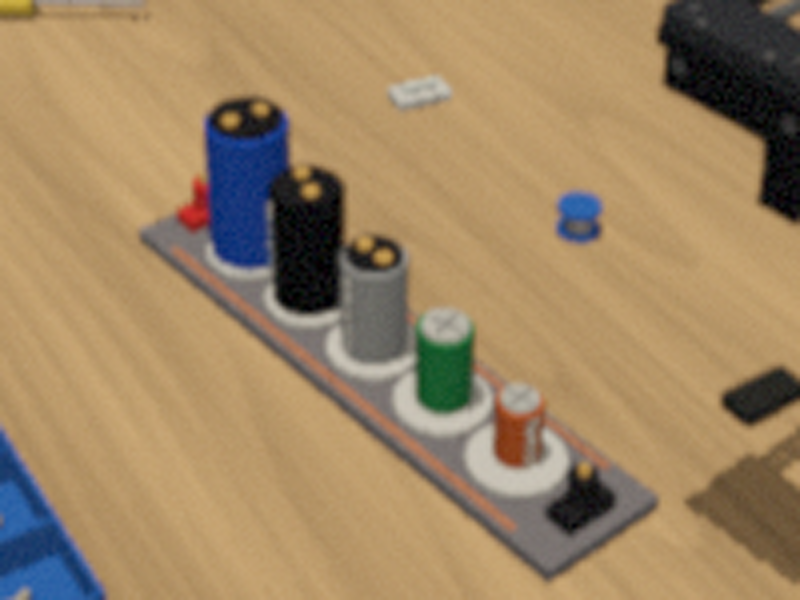

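The order is right and all five are upright. Brown may be ~2 mm off toward grey, so I'll compare can and pad fits within the same cameras.

```bash
python3 - <<'E'
from h import *
T=dict(blue=((.6203,-.0747),(.6188,-.0753),(.6197,-.0747)),black=((.612,-.0175),(.6116,-.0173),(.6118,-.0175)),green=((.5948,.0973),(.593,.0967),(.594,.0961)),brown=((.5857,.1544),(.5838,.153),(.5852,.1526)))
for i,n in enumerate(['top','scene']):
    P=np.load(n+'0.npy');im=cv2.imread(f'pics/{n}0.png');C=ctrl.camera_info(n)
    E=np.linalg.inv(np.array(C['extrinsics']))
    v,u=np.mgrid[0:420,0:560];ray=np.stack([(u-C['cx'])/C['fx'],(v-C['cy'])/C['fy'],np.ones_like(u,float)],-1)@E[:3,:3].T
    o=E[:3,3];Q=o+ray*((.014-o[2])/ray[...,2])[...,None]   # pixel rays met with pad-top plane
    g=im.min(-1)
    for k,t in T.items():
        r=np.hypot(Q[...,0]-t[0][0],Q[...,1]-t[0][1]);m=(r<.032)
        th=(np.percentile(g[m],90)+np.percentile(g[m],5))/2
        # fill ring hole with hull
        w=m&(g>th)
        print(n,k,'pad',circ(Q[w]),'centroid',Q[w].mean(0).round(4)[:2],'can',t[1+i],'can-pad mm',((np.array(t[1+i])-circ(Q[w])[1][:2])*1e3).round(1))
E
```

```text
top blue pad (array([ 0.6202, -0.0737,  0.0532]), array([ 0.6202, -0.0737,  0.0521])) centroid [ 0.6201 -0.0737] can (0.6188, -0.0753) can-pad mm [-1.4 -1.6]
top black pad (array([ 0.6139, -0.0189,  0.0593]), array([ 0.612 , -0.0179,  0.0537])) centroid [ 0.6116 -0.0163] can (0.6116, -0.0173) can-pad mm [-0.4  0.6]
top green pad (array([0.595 , 0.0949, 0.0592]), array([0.5952, 0.0964, 0.0538])) centroid [0.5946 0.098 ] can (0.593, 0.0967) can-pad mm [-2.2  0.3]
top brown pad (array([0.5866, 0.1526, 0.0595]), array([0.5859, 0.1535, 0.0552])) centroid [0.586  0.1554] can (0.5838, 0.153) can-pad mm [-2.1 -0.5]
scene blue pad (array([ 0.6177, -0.0736,  0.06  ]), array([ 0.6202, -0.0737,  0.0543])) centroid [ 0.6205 -0.0745] can (0.6197, -0.0747) can-pad mm [-0.5 -1. ]
scene black pad (array([ 0.6146, -0.0193,  0.0583]), array([ 0.6133, -0.019 ,  0.0539])) centroid [ 0.6148 -0.019 ] can (0.6118, -0.0175) can-pad mm [-1.5  1.5]
scene green pad (array([0.5974, 0.0978, 0.0626]), array([0.5952, 0.0966, 0.0549])) centroid [0.5953 0.0971] can (0.594, 0.0961) can-pad mm [-1.2 -0.5]
scene brown pad (array([0.5871, 0.1523, 0.0586]), array([0.5864, 0.1538, 0.0544])) centroid [0.5864 0.1546] can (0.5852, 0.1526) can-pad mm [-1.2 -1.2]
```

All cans are within about 2 mm of their pad centres, which is the calibration error. The gripper is clear of everything, so I'm handing in.

```bash
python3 - <<'E'
from h import *
s=ctrl.get_state();print(s['time'],s['position'],s['ft_force'])
print(ctrl.close_job())
E
```

```text
36.55 [0.47413504 0.22696601 0.19580248] [ 1.09352614 -0.26609042  0.36057873]
the job is handed in; nothing more can be done
None
```

The four loose capacitors are on the strip, and I handed the job in at 36.6 s. From the red post the order is blue, black, grey (not touched), green, brown. I set each one down until the wrist force showed contact at the expected height, then released it. No look-alike was moved.

**Final checks:**
- **Upright:** the last top and scene pictures show all five cans upright, each on its own pad. The can tops were within about 2 mm of their expected heights.
- **Centring:** the fits put each can within about 2–2.7 mm of its pad centre, against a calibration error of about 2 mm.
- **Where the cameras disagree:** they differ by 1–2 mm. Brown looked about 2 mm towards grey in the top and scene pictures but only about 1 mm in the wrist view. I took that as measurement error and did not re-grip it.
- **Check that failed:** the last wrist picture gave no usable fit, because the cans were out of its view or cut off.

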